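# Lay the sample tubes in the drop-front incubator

## Task

Load the coloured sample tubes into the incubator: pull its door right down, then take the tubes that are there from the rack one at a time, in the order blue, yellow, red. Lay each tube fully down in the sloping V-rest, foot against its stop and cap uphill, let go of it there, take it again by its side, and lay it flat in the incubator cradle of its own colour. When all are in, push the door back up fully shut; leave the black-capped tubes in the rack, and the paper cup where it is.

Things in the scene. Friction and masses are not known exactly. Their poses are not given: they have to be found in the camera images.
- tube_blue_center (a point): centre (half-way along) of the blue-capped tube: a white round tube 130 mm long and 28 mm in diameter all the way along, 22 mm cap included, with a blue cap and middle band; 60 g. Its z axis runs from foot to cap. At the start it stands upright in a rack hole with 1 mm of play, foot at 10 mm, cap top at 140 mm above the table. May be absent
- tube_yellow_center (a point): centre (half-way along) of the yellow-capped tube: a white round tube 130 mm long and 28 mm in diameter all the way along, 22 mm cap included, with a yellow cap and middle band; 60 g. Its z axis runs from foot to cap. At the start it stands upright in a rack hole with 1 mm of play, foot at 10 mm, cap top at 140 mm above the table. May be absent
- tube_red_center (a point): centre (half-way along) of the red-capped tube: a white round tube 130 mm long and 28 mm in diameter all the way along, 22 mm cap included, with a red cap and middle band; 60 g. Its z axis runs from foot to cap. At the start it stands upright in a rack hole with 1 mm of play, foot at 10 mm, cap top at 140 mm above the table. May be absent
- tube_black_a_center (a point): centre of a black-capped tube, same size, which stays in the rack
- tube_black_b_center (a point): centre of a black-capped tube, same size, which stays in the rack
- rack: fixed green tube rack, 185 (x) x 125 (y) x 50 mm high, origin at the centre of its underside; six holes 40 mm deep at x = -64, 0, 64 and y = -32, 32 mm
- vrest: the V-rest: a dark steel base 150 (x) x 90 (y) x 14 mm, about 1.8 kg, loose on the table, carrying an aluminium V trough that rises at 45 degrees towards the base's own +x. Origin under the middle of the base, z up. A seated tube's axis runs along (0.707, 0, 0.707) in this frame
- vrest_seat (a point): where the centre of a tube fully seated in the V-rest lies, 111 mm above the table and 1 mm along x from vrest; axes as vrest
- vrest_stop (a point): where the foot of the seated tube rests on the stop plate. Two 90-degree V supports, 50 mm wide in y, carry the tube: 2 to 22 mm and 83 to 95 mm from this point up its axis. Between them the tube is free all round (35 mm below its axis) for a grip from the side; its last 35 mm stand free. The V walls end about 3 mm above the axis
- incubator: fixed white incubator with no roof but the door. Origin under its middle; x runs from its front (door hinge) to its back wall, y along the hinge, z up. Inside 173 mm (x, +-86.5) by 324 mm (y), floor 12 mm high; front wall 62 mm high, back wall 187 mm, the side walls slope between
- cradle_blue (a point): where the centre of the blue tube belongs, 46 mm above the table, lying along x in the blue cradle; axes as incubator, y = +58 mm. Each cradle is two open 90-degree V supports, 10 mm long, 42 mm wide, at x = -42 and +42 mm from this point, with 74 mm free between them for the fingers
- cradle_yellow (a point): the same for the yellow tube: the middle cradle, at the middle of the incubator, 58 mm beside the blue one
- cradle_red (a point): the same for the red tube, 58 mm on the other side of the yellow one
- door (a joint): angle of the incubator's clear bottom-hinged door, rad: 0 = shut (leaning back over the cradles, 35 degrees above level), 0.96 = upright, 2.443 = right down on its stop, free edge away from the incubator, 5 degrees above level. Damped (0.4 Nm s/rad), 0.4 kg; its weight closes it before upright and opens it after
- door_hinge (a point): middle of the door's hinge line, 70 mm above the table; axes as the incubator's: the hinge line runs along y
- door_handle (a point): middle of the handle: a round dark bar, 10 mm thick, 130 mm long, parallel to the hinge and 250 mm from it in the plane of the door, 44 mm beyond the panel's edge (fingers fit between, over 110 mm). Shut: 213 mm high, 205 mm behind the hinge; down: 92 mm high, 249 mm in front of it. It turns easily in a grip
- cup: white paper cup, 80 mm wide, 95 mm high, origin under its centre; to be left alone
There are look-alikes about, which are no part of the job. Leave any green look-alike of the part that bears tube_yellow_center alone. Of the things shaped like the vrest, the steel one is meant.

How it is judged:
By the outcome, as a careful person would: the job done as asked, in the order asked, and still so for the second after the job is handed in, with the robot touching nothing.
Of tube_blue, tube_yellow, tube_red only 2 to 3 are there at a start; the rules pass over those that are not, and their reading is None.
At some moment in a run one of vrest may be knocked a few centimetres aside while the robot is not near it.
It also fails if it takes over 210 s, if anything falls off the work surface, if the arm or the gripper's body presses on something with over 40 N, if the wrist force passes 120 N, or if a joint passes its speed limit or range.

## Robot

A 7-joint arm with a two-finger parallel gripper is mounted at the origin on the work surface. World frame = base frame: x ahead of the robot, y to its left, z up, the work surface at z = 0. Lengths are in m, angles in rad, forces in N, time in s.
With the tool pointing down it reaches from about 0.35 to 0.9 m from the base axis. Payload 8.1 kg.
Tool frame: the origin (TCP) lies at the very end of the fingers, on their centre line; the grasp point (between the pads) lies 19 mm behind it (grasp_offset is the distance from the TCP to the grasp point, in m); z points along the fingers, y is the line along which they close (so a half turn about z gives the same grasp; the last joint's range is limited). The gripper opens to 92 mm and grips with 3 to 60 N. Pads are 19 mm wide; open, the fingers measure 130 mm over their backs; the gripper's body (75 mm by 190 mm) begins 47 mm behind the grasp point.
Start: joints at [-1.316, 0.434, 0.025, 1.573, -0.012, 1.134, -0.075], TCP at [0.219, 0.585, 0.227] pointing down, gripper open.
Joint ranges: [-2.62, 2.62], [-0.44, 2.09], [-1.27, 1.32], [0.08, 2.57], [-1.32, 4.46], [0.12, 2], [-2.74, 2.74]. Speed limits (rad/s): [2.22, 2.22, 3.01, 3.01, 3.14, 3.14, 3.14].

## Interface

Orientations are given as a rotation vector (axis times angle).
In Python, from cell import observe, get_image, camera_params, sign_off, silhouettes, grasp_offset gives the robot as it stands. The module is installed in compiled form; this text tells all that it offers.
- The arm moves only by the tool jog_arm, never from a script. Its argument "motion" is a list that holds one entry, the list of rows, each a list of 7 numbers: the shift along the tool's x, y, z in m, then the turn, a rotation vector about the tool's x, y, z in rad, then the closure, from -1 (fully open) to 1 (shut), so that 0 is half open. In form: [[[dx, dy, dz, wx, wy, wz, hand], ...]]. A call has 1 to 10 rows; each row is the pose to reach, as a shift and turn from the pose commanded when the call began, along the tool's axes at that moment; what a row does not reach only later rows make up. A row lasts 1/12 s, in which the tool goes at most 41.7 mm and 7.16 degrees, less where a joint would pass 70% of its speed; a pose out of reach is approached as far as the arm can. A call with a gripper value outside its range is refused whole. The fingers move at their own pace and stop on an object; "force" is the grip in N (left out, the last holds). Time passes only in rows, so rows that repeat a pose let the fingers close. It gives the time, the measured TCP pose, the force, the opening and the grip force at its end, in the units of the state.
- observe(): the state, without advancing time (a new reading comes with each control period).
- get_image(name): name is "side" or "top"; returns the picture (400x640x3 uint8, red, green, blue); there is no depth.
- camera_params(name): a dict with "vertical_fov" (degrees; the focal length in pixels is half the picture's height over the tangent of half this angle, whatever the lens; pixels are square), "cx", "cy" (the principal point, pixels), "dist_coeffs" ([k1, k2, p1, p2, k3] as OpenCV has them; the pictures are not rectified), "T" (4x4, takes a point from camera to world coordinates). Camera axes: x right, y down, z forward; pixel columns grow to the right and rows downward; lengths in m; the calibration is good to about 2 mm. A picture is of the moment at which its call begins. camera_params takes no time and is no camera call.
- sign_off(): hands the job in; it is judged then, once.
Trained networks look in the newest picture that a camera, given by its name, has taken for a name from the list of things; names that differ only in an ending like _2 or _b are one class to them, and where a whole thing is asked for, a point or a joint stands for the part that bears it (a point fixed in the world has none). Each returns a list of dicts, best first, with "p" (0 to 1); they miss things now and then, are a little off and sometimes report something else, mostly with a low value. They report only what shows in the picture. A call takes as long as a camera call. They do not tell look-alikes from the thing itself.
- silhouettes(query, camera): "mask" (400x640 bool, what is visible of it) and "pixel" ([column, row] in pixels, amid what is visible of it).
The state is a dict: "clock": time; "joints": joint angles; "dq": joint speeds; "joint_efforts": joint torques, N m; "position": TCP position; "ee_rot": TCP orientation; "force": force on the tool from outside, world axes, zero at the start; "ft_torque": the same for the moment, N m; "width": opening from 0.0 (shut) to 1.0 (fully open); "gripper_force": force on a finger pad.
Only numpy, scipy, OpenCV 4.12 (cv2) and the standard library are available. Lean on these libraries where they do the work, as an engineer would, in place of code of your own. Each camera call takes 0.05 s, during which the arm holds its last target. There are 200 camera calls.

## Working session

There is one attempt and no reset: what is moved stays moved. The work goes in short steps, Python scripts to look and compute and a tool call to move; the robot and the scene stay as the last step left them, time stands still between calls to the robot, and variables do not carry over. Pictures are saved under pics/ and viewed, at most 14 in all, crops included, and the job is handed in when it is done.

Besides the shell and the picture viewer there is one more tool, called in YAML: its name, and indented under it one key for each argument. jog_arm: Moves the arm, as the interface text tells. Its arguments: {"type":"object","properties":{"motion":{"type":"array"},"force":{"type":"number"}},"required":["motion"]}

```bash
mkdir -p pics; ls
python3 - <<'E'
from cell import *
import cv2,numpy as np
print(observe())
for n in("top","side"):
    im=get_image(n);cv2.imwrite(f"pics/{n}0.png",im[:,:,::-1])
    p=camera_params(n);print(n,p)
E
```

```text
pics
{'clock': 0.0, 'joints': array([-1.31556809,  0.43522238,  0.02496068,  1.57411596, -0.01158705,
        1.13398617, -0.07512114]), 'dq': array([-0.00067289, -0.00135598,  0.00016921, -0.00021312,  0.00045642,
       -0.00067471,  0.00021698]), 'joint_efforts': array([ 2.78678311e-05, -6.67883849e+01,  9.84603725e-01, -3.14434040e+01,
       -6.05268474e-02,  4.34525299e-02,  1.64533758e-04]), 'position': array([0.21877055, 0.58490688, 0.22593791]), 'ee_rot': array([-5.59172677e-01, -3.09129230e+00,  2.48415726e-03]), 'force': array([ 0.43906361,  0.59495872, -0.44415894]), 'ft_torque': array([ 0.03163258, -0.02966229,  0.03136389]), 'gripper_force': 0.0, 'width': 1.0005569438861373}
top {'vertical_fov': 57.92833689779387, 'cx': 317.8518392964019, 'cy': 196.82574554657737, 'dist_coeffs': array([-0.07244155,  0.        ,  0.        ,  0.        ,  0.        ]), 'T': array([[-0.02293061, -0.99348601,  0.11162319,  0.27700334],
       [-0.99967413,  0.02403857,  0.00859003, -0.01894736],
       [-0.01121734, -0.11138984, -0.99371348,  1.35232095],
       [ 0.        ,  0.        ,  0.        ,  1.        ]])}
side {'vertical_fov': 43.930211993291216, 'cx': 323.02998289635985, 'cy': 197.11771145002365, 'dist_coeffs': array([-0.13306744,  0.        ,  0.        ,  0.        ,  0.        ]), 'T': array([[ 6.90618647e-01, -3.61528228e-01,  6.26373071e-01,
        -5.44022901e-01],
       [-7.23218764e-01, -3.46081218e-01,  5.97647396e-01,
        -9.33706777e-01],
       [ 7.09551123e-04, -8.65751194e-01, -5.00474141e-01,
         9.10461903e-01],
       [ 0.00000000e+00,  0.00000000e+00,  0.00000000e+00,
         1.00000000e+00]])}
```

View pics/top0.png

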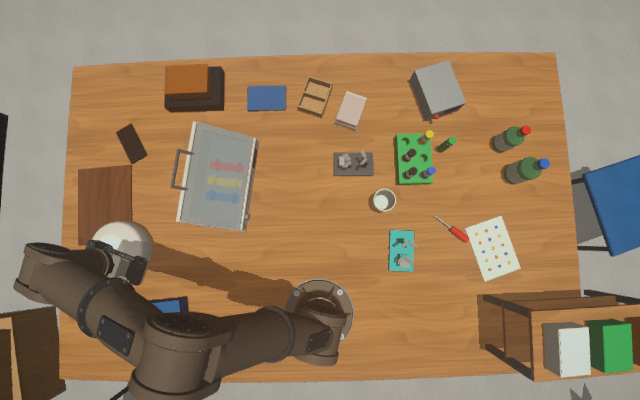

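View pics/side0.png

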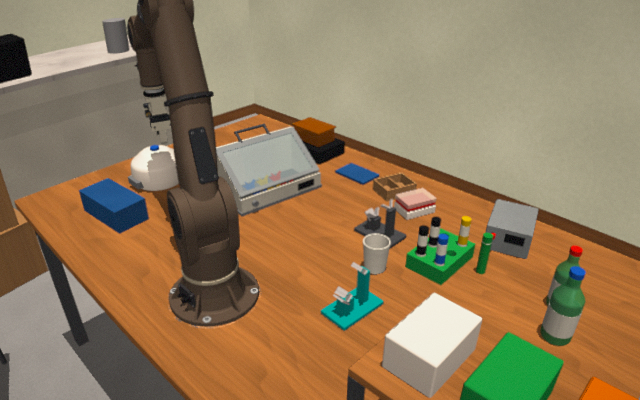

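```bash
cat > h.py <<'E'
from cell import *
import cv2,numpy as np
from scipy.spatial.transform import Rotation as R
def cam(n):
    p=camera_params(n);f=200/np.tan(np.radians(p["vertical_fov"]/2))
    return np.array([[f,0,p["cx"]],[0,f,p["cy"]],[0,0,1]]),p["dist_coeffs"],p["T"]
def proj(n,P):
    K,d,T=cam(n);Ti=np.linalg.inv(T);P=np.atleast_2d(P).astype(float)
    return cv2.projectPoints(P,cv2.Rodrigues(Ti[:3,:3])[0],Ti[:3,3],K,d)[0][:,0]
def plane(n,px,z):
    K,d,T=cam(n);u=cv2.undistortPoints(np.array(px,float).reshape(-1,1,2),K,d)[:,0]
    r=np.c_[u,np.ones(len(u))]@T[:3,:3].T
    z=np.broadcast_to(z,len(u));return T[:3,3]+r*((z-T[2,3])/r[:,2])[:,None]
E
python3 - <<'E'
from h import *
t=cv2.imread("pics/top0.png");s=cv2.imread("pics/side0.png")
c=lambda im,x,y,w,h:cv2.resize(im[y:y+h,x:x+w],(400,300),interpolation=cv2.INTER_CUBIC)
cv2.imwrite("pics/z0.png",np.vstack([np.hstack([c(t,165,120,100,125)if 0 else c(t,160,115,160,120),c(t,325,90,160,120)]),np.hstack([c(s,210,115,140,105),c(s,330,190,180,135)])]))
for q in["tube_blue_center","tube_yellow_center","tube_red_center","tube_black_a_center","rack","vrest","incubator","door","cup"]:
    for n in("top","side"):
        print(q,n,[(round(d["p"],2),np.round(d["pixel"],1).tolist(),int(d["mask"].sum())) for d in silhouettes(q,n)])
E
```

```text
tube_blue_center top [(0.24, [215.9, 178.7], 5924)]
tube_blue_center side [(0.66, [441.0, 249.6], 284)]
tube_yellow_center top [(0.45, [448.2, 142.3], 162), (0.27, [409.3, 174.0], 122)]
tube_yellow_center side [(0.71, [484.2, 253.4], 424), (0.57, [460.2, 232.4], 247)]
tube_red_center top []
tube_red_center side [(0.56, [265.8, 170.0], 6564)]
tube_black_a_center top [(0.67, [408.5, 152.9], 139)]
tube_black_a_center side [(0.75, [433.4, 232.8], 267)]
rack top [(0.91, [410.0, 157.7], 1452)]
rack side [(0.58, [446.1, 260.7], 1756), (0.36, [265.4, 168.0], 6362)]
vrest top [(0.97, [351.4, 165.8], 936), (0.83, [399.2, 249.9], 1035)]
vrest side [(0.87, [352.4, 301.3], 1842), (0.65, [384.7, 226.9], 997)]
incubator top [(0.76, [215.1, 179.3], 6896)]
incubator side [(0.87, [267.6, 171.1], 6512)]
door top [(0.67, [215.2, 176.6], 5851), (0.29, [218.4, 178.4], 7119)]
door side [(0.94, [265.5, 161.5], 4304), (0.34, [443.9, 261.3], 1809)]
cup top [(0.73, [381.6, 201.6], 390)]
cup side [(0.84, [376.7, 252.0], 881)]
```

View pics/z0.png

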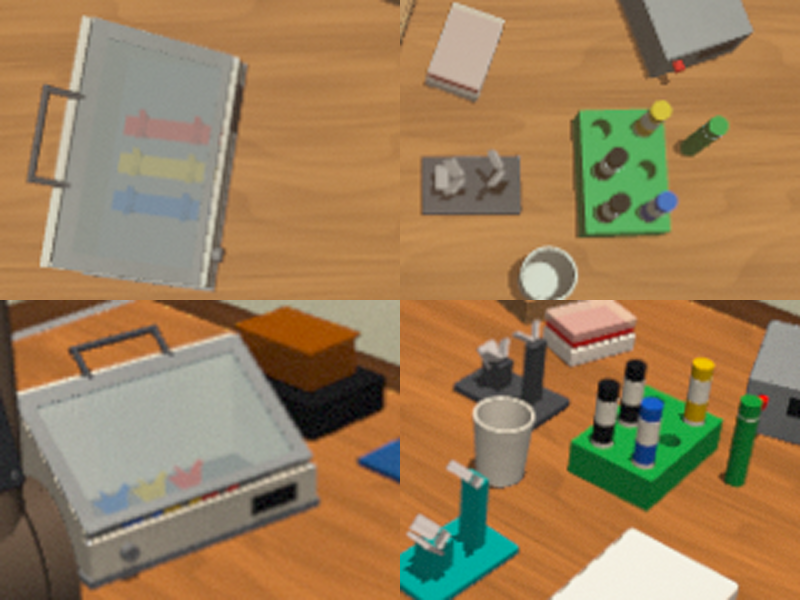

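```bash
cat > m.py <<'E'
from h import *
def hsv(im): return cv2.cvtColor(im,cv2.COLOR_RGB2HSV).astype(int)
def big(mask,box):
    m=np.zeros_like(mask,dtype=np.uint8);x,y,w,h=box;m[y:y+h,x:x+w]=mask[y:y+h,x:x+w]
    n,l,s,c=cv2.connectedComponentsWithStats(m)
    return l==1+np.argmax(s[1:,4])
def rect(n,mask,z):
    "minAreaRect of hull of mask on plane z: centre, size(long,short), dir of long"
    c=max(cv2.findContours(mask.astype(np.uint8),0,1)[0],key=len)[:,0]
    P=plane(n,c,z)[:,:2].astype(np.float32)
    (cx,cy),(w,h),a=cv2.minAreaRect(P*1000)
    if w<h: w,h,a=h,w,a+90
    return np.array([cx,cy])/1000,(w,h),(a+90)%180-90
def vrest(box=(322,142,62,44)):
    im=get_image("top");H=hsv(im)
    m=big((H[...,1]<90)&(H[...,2]<235),box)
    return rect("top",m,.014),m
E
python3 - <<'E'
from m import *
r,m=vrest();print("vrest",r,m.sum())
im=get_image("top");H=hsv(im)
# handle: dark low-sat pixels
hm=big((H[...,2]<115)&(H[...,1]<110),(165,140,22,60))
print("handle",rect("top",hm,.213),hm.sum(),np.argwhere(hm).min(0),np.argwhere(hm).max(0))
for c,(a,b) in dict(blue=(105,125),yellow=(18,32)).items():
    cm=big((H[...,0]>=a)&(H[...,0]<=b)&(H[...,1]>150)&(H[...,2]>120),(420,125,20,55) if c=="blue" else (422,126,14,14))
    ys,xs=np.nonzero(cm);print(c,cm.sum(),xs.mean(),ys.mean(),(xs.min(),xs.max(),ys.min(),ys.max()),plane("top",[[xs.mean(),ys.mean()]],.138))
g=big((H[...,0]>45)&(H[...,0]<85)&(H[...,1]>120),(390,125,48,65));print("rack",rect("top",g,.05),g.sum())
for c,h in dict(red=(170,180),yellow=(20,32),blue=(100,125)).items():
    pass
v=np.zeros((400,640,3),np.uint8);v[...]=im[...,::-1];v[m]=(255,0,255);v[hm]=(0,255,255);v[g]=(255,255,0)
cv2.imwrite("pics/z1.png",cv2.resize(v[110:220,160:460],(800,293)))
print(R.from_rotvec(observe()["ee_rot"]).as_matrix().round(3))
E
```

```text
vrest (array([ 0.55448022, -0.14308229]), (144.196533203125, 95.97457122802734), 88.61564636230469) 893
handle (array([0.50697247, 0.4402865 ]), (133.6802978515625, 46.4766731262207), 1.2819910049438477) 140 [149 172] [189 186]Traceback (most recent call last):
  File "<stdin>", line 8, in <module>
  File "m.py", line 6, in big
    return l==1+np.argmax(s[1:,4])
                ~~~~~~~~~^^^^^^^^^
    return _wrapfunc(a, 'argmax', axis=axis, out=out, **kwds)
    return bound(*args, **kwds)
ValueError: attempt to get argmax of an empty sequence
```

Run:
```python
from m import *
im=get_image("top");H=hsv(im)
r,m=vrest()
hm=big((H[...,2]<115)&(H[...,1]<110),(165,140,22,60))
L=[]
for y in range(150,189):
    x=np.nonzero(hm[y])[0]
    if len(x): L.append([x[x<x.min()+4].mean(),y])
P=plane("top",L,.213)[:,:2];k=np.polyfit(P[2:-2,0],P[2:-2,1],1);print("bar",P[0],P[-1],k,"angle",np.degrees(np.arctan(k[0])),"res",np.std(P[2:-2,1]-np.polyval(k,P[2:-2,0])))
print(H[170:175,426:434].tolist());
for c,(a,b,box) in dict(blue=(100,130,(424,164,14,14)),yellow=(15,35,(422,126,14,14))).items():
    cm=(H[...,0]>=a)&(H[...,0]<=b)&(H[...,1]>170)&(H[...,2]>80)
    try: cm=big(cm,box)
    except ValueError: print(c,"none");continue
    ys,xs=np.nonzero(cm);print(c,cm.sum(),xs.mean(),ys.mean(),(xs.min(),xs.max(),ys.min(),ys.max()),plane("top",[[xs.mean(),ys.mean()]],.138))
g=big((H[...,0]>45)&(H[...,0]<85)&(H[...,1]>120),(390,125,48,65));print("rack",rect("top",g,.05),g.sum())
v=im[...,::-1].copy();v[m]=(255,0,255);v[hm]=(0,255,255);v[g]=(255,255,0)
cv2.imwrite("pics/z1.png",cv2.resize(v[110:220,160:460],(800,293)))
print(R.from_rotvec(observe()["ee_rot"]).as_matrix().round(3))
```

```text
bar [0.57018739 0.44027915] [0.44456901 0.4404738 ] [-0.14333965  0.52602369] angle -8.157193512877972 res 0.0009490155981784592
[[[17, 22, 103], [118, 85, 105], [110, 137, 162], [109, 147, 186], [109, 147, 185], [110, 146, 184], [109, 146, 185], [110, 146, 185]], [[12, 29, 89], [119, 67, 92], [111, 132, 154], [109, 145, 185], [109, 148, 184], [109, 145, 185], [109, 145, 187], [110, 147, 186]], [[14, 36, 92], [139, 38, 73], [113, 115, 129], [109, 143, 177], [109, 146, 185], [109, 145, 185], [109, 145, 185], [109, 144, 186]], [[17, 43, 94], [145, 21, 74], [119, 70, 95], [113, 119, 137], [110, 138, 166], [110, 145, 180], [110, 145, 183], [112, 109, 176]], [[18, 49, 105], [17, 22, 103], [130, 8, 94], [124, 51, 85], [115, 99, 113], [113, 107, 146], [109, 84, 160], [163, 24, 146]]]
blue none
yellow 51 428.88235294117646 133.92156862745097 (np.int64(425), np.int64(433), np.int64(130), np.int64(137)) [[ 0.62364023 -0.39861233  0.138     ]]
rack (array([ 0.55753754, -0.36452319]), (184.1202392578125, 122.8686294555664), -1.0940780639648438) 987
[[-0.937  0.35  -0.   ]
 [ 0.35   0.937  0.   ]
 [ 0.     0.    -1.   ]]
```

View pics/z1.png

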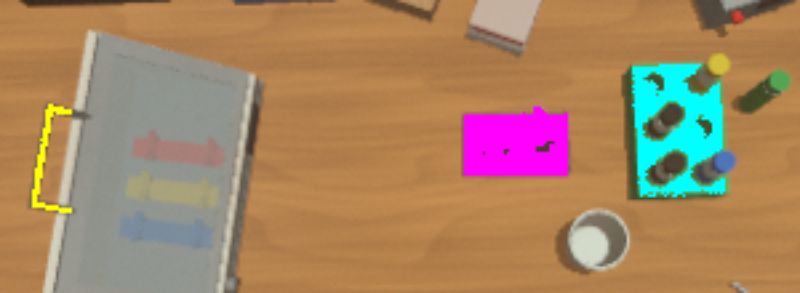

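jog_arm:
  motion:
    - [[0,0,-0.04,0,0,0,0.1],[0,0,-0.08,0,0,0,0.1],[-0.316,-0.023,-0.08,0,0,-0.215,0.1],[-0.316,-0.023,-0.08,0,0,-0.215,0.1],[-0.316,-0.023,-0.08,0,0,-0.215,0.1],[-0.316,-0.023,-0.08,0,0,-0.215,0.1],[-0.316,-0.023,-0.08,0,0,-0.215,0.1],[-0.316,-0.023,-0.08,0,0,-0.215,0.1],[-0.316,-0.023,-0.08,0,0,-0.215,0.1],[-0.316,-0.023,-0.08,0,0,-0.215,0.1]]
  force: 20

```text
clock: 2.03
position: [0.5114, 0.4495, 0.3067]
ee_rot: [0.231, 3.131, -0.002]
force: [0.8, -0.8, 0.1]
width: 0.453
gripper_force: 0.0
```

```bash
cat >> m.py <<'E'
def to(p,z,y,off=0):
    "tool-frame shift+turn from the present pose to TCP p (or grasp point if off), tool axes z,y"
    z=np.array(z,float);z/=np.linalg.norm(z);y=np.array(y,float);y-=y@z*z;y/=np.linalg.norm(y)
    p=np.array(p,float)+z*off
    o=observe();A=R.from_rotvec(o["ee_rot"]).as_matrix()
    if y@A[:,1]<0: y=-y
    B=np.c_[np.cross(y,z),y,z]
    print("t%.2f"%o["clock"],"pos",o["position"].round(4),"shift",(A.T@(p-o["position"])).round(4).tolist(),"turn",R.from_matrix(A.T@B).as_rotvec().round(4).tolist(),"F",o["force"].round(1),"w",round(o["width"]*92,1))
E
python3 - <<'E'
from m import *
to([.507,.4533,.194],[0,0,-1],[.142,.99,0])
im=get_image("top")[...,::-1];s=get_image("side")[...,::-1]
cv2.imwrite("pics/d1.png",np.hstack([cv2.resize(im[110:260,130:330],(400,300)),cv2.resize(s[80:230,150:350],(400,300))]))
print(observe()["joints"].round(2))
E
```

```text
t2.03 pos [0.5114 0.4495 0.3067] shift [0.0052, 0.0033, 0.1127] turn [-0.0013, 0.0022, -0.0048] F [ 0.8 -0.8  0.1] w 41.7
[-0.85  0.48  0.09  1.3  -0.04  1.36  0.65]
```

View pics/d1.png

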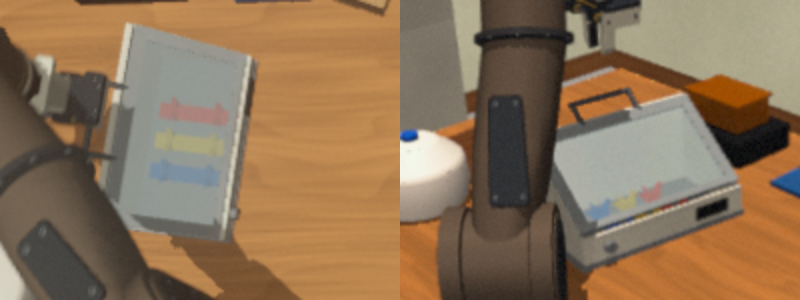

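jog_arm:
  motion:
    - [[0.005,0.003,0.035,0,0,0,0.1],[0.005,0.003,0.07,0,0,0,0.1],[0.005,0.003,0.095,0,0,0,0.1],[0.005,0.003,0.113,0,0,0,0.1],[0.005,0.003,0.113,0,0,0,0.1],[0.005,0.003,0.113,0,0,0,1],[0.005,0.003,0.113,0,0,0,1],[0.005,0.003,0.113,0,0,0,1],[0.005,0.003,0.113,0,0,0,1],[0.005,0.003,0.113,0,0,0,1]]
  force: 20

```text
clock: 2.97
position: [0.5026, 0.4555, 0.1949]
ee_rot: [0.225, 3.133, -0.003]
force: [-5.1, -13.6, 8.7]
width: 0.134
gripper_force: 6.9
```

Run:
```python
from m import *
o=observe();print(o["width"]*92,o["gripper_force"],o["force"],o["position"])
# arc, tool frame: u=incubator x ; shifts along tool y (=±u), tool z down
A=R.from_rotvec(o["ee_rot"]).as_matrix();print(A.round(3))
a0=35;out=[]
for a in np.linspace(35,175,21)[1:]:
    du=.25*(np.cos(np.radians(a))-np.cos(np.radians(a0)));dz=.25*(np.sin(np.radians(a))-np.sin(np.radians(a0)))
    d=A.T@np.array([.142*du,.99*du,dz]);out.append((a,d.round(4).tolist()))
for q in out: print(q)
```

```text
12.326453050500373 6.94901168346405 [ -5.06955436 -13.64089314   8.71335307] [0.50264379 0.45550731 0.19492016]
[[-0.99   0.143  0.   ]
 [ 0.143  0.99  -0.002]
 [-0.001 -0.002 -1.   ]]
(np.float64(42.0), [-0.0, -0.019, -0.0239])
(np.float64(49.0), [-0.0001, -0.0408, -0.0452])
(np.float64(56.0), [-0.0001, -0.0651, -0.0638])
(np.float64(63.0), [-0.0002, -0.0914, -0.0792])
(np.float64(70.0), [-0.0002, -0.1194, -0.0913])
(np.float64(77.0), [-0.0002, -0.1487, -0.1])
(np.float64(84.0), [-0.0003, -0.1788, -0.105])
(np.float64(91.0), [-0.0003, -0.2093, -0.1062])
(np.float64(98.0), [-0.0003, -0.2398, -0.1038])
(np.float64(105.0), [-0.0004, -0.2697, -0.0977])
(np.float64(112.0), [-0.0004, -0.2986, -0.0879])
(np.float64(119.0), [-0.0004, -0.3262, -0.0748])
(np.float64(126.0), [-0.0004, -0.3519, -0.0583])
(np.float64(133.0), [-0.0004, -0.3754, -0.0389])
(np.float64(140.0), [-0.0004, -0.3964, -0.0167])
(np.float64(147.0), [-0.0004, -0.4145, 0.0079])
(np.float64(154.0), [-0.0004, -0.4295, 0.0345])
(np.float64(161.0), [-0.0004, -0.4411, 0.0627])
(np.float64(168.0), [-0.0004, -0.4492, 0.0921])
(np.float64(175.0), [-0.0004, -0.4537, 0.1223])
```

jog_arm:
  motion:
    - [[0,-0.019,-0.024,0,0,0,1],[0,-0.041,-0.045,0,0,0,1],[0,-0.065,-0.064,0,0,0,1],[0,-0.091,-0.079,0,0,0,1],[0,-0.119,-0.091,0,0,0,1],[0,-0.149,-0.1,0,0,0,1],[0,-0.179,-0.105,0,0,0,1],[0,-0.209,-0.106,0,0,0,1],[0,-0.24,-0.104,0,0,0,1],[0,-0.27,-0.098,0,0,0,1]]

```text
clock: 3.8
position: [0.462, 0.1904, 0.2944]
ee_rot: [-0.221, -3.134, -0.007]
force: [-8.4, 2.5, 6.1]
width: 0.099
gripper_force: 20.1
```

jog_arm:
  motion:
    - [[0,-0.029,0.01,0,0,0,1],[0,-0.057,0.023,0,0,0,1],[0,-0.082,0.039,0,0,0,1],[0,-0.106,0.059,0,0,0,1],[0,-0.127,0.081,0,0,0,1],[0,-0.145,0.106,0,0,0,1],[0,-0.16,0.132,0,0,0,1],[0,-0.171,0.16,0,0,0,1],[0,-0.18,0.19,0,0,0,1],[0,-0.184,0.22,0,0,0,1]]

```text
clock: 4.63
position: [0.4355, 0.005, 0.0709]
ee_rot: [-0.228, -3.131, 0.002]
force: [-4.9, 0.1, 1.5]
width: 0.097
gripper_force: 20.0
```

Run:
```python
from m import *
o=observe();print(o["width"]*92,o["gripper_force"],o["force"],o["position"],o["joints"].round(2))
im=get_image("top")[...,::-1];s=get_image("side")[...,::-1]
cv2.imwrite("pics/d2.png",np.hstack([cv2.resize(im[110:260,180:380],(400,300)),cv2.resize(s[100:250,200:400],(400,300))]))
```

```text
8.884456107347962 20.00817507505417 [-4.8952206   0.08833584  1.49735561] [0.43547371 0.00495076 0.07089337] [-0.3   0.35  0.21  2.21 -0.13  0.59  1.43]
```

View pics/d2.png

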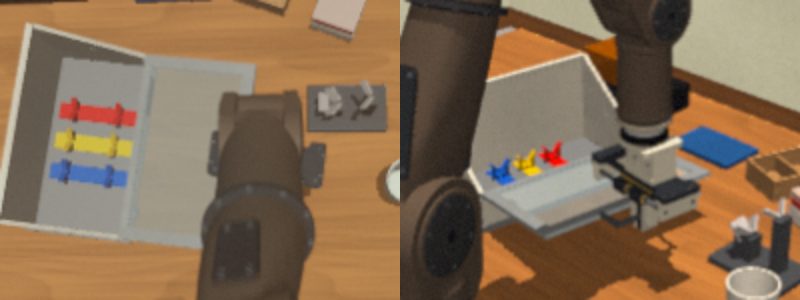

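jog_arm:
  motion:
    - [[0,0,0,0,0,0,0.35],[0,0,0,0,0,0,0.35],[0,0,0,0,0,0,0.35],[0,0,-0.02,0,0,0,0.35],[0,0,-0.05,0,0,0,0.35],[0,0,-0.09,0,0,0,0.35],[0,0,-0.13,0,0,0,0.35],[0,0,-0.16,0,0,0,0],[0,0,-0.16,0,0,0,0]]

```text
clock: 5.48
position: [0.4415, 0.0083, 0.2388]
ee_rot: [0.222, 3.122, 0.006]
force: [1.2, -0.8, 0.2]
width: 0.425
gripper_force: 0.0
```

Run:
```python
from m import *
to([.493,-.3953,.23],[0,0,-1],[1,-.024,0]);o=observe();print(R.from_rotvec(o["ee_rot"]).as_matrix().round(2))
```

```text
t5.48 pos [0.4415 0.0083 0.2388] shift [-0.1082, -0.3923, 0.0083] turn [0.012, 0.0061, 1.4525] F [ 1.2 -0.8  0.2] w 39.1
[[-0.99  0.14  0.01]
 [ 0.14  0.99  0.  ]
 [-0.01  0.   -1.  ]]
```

jog_arm:
  motion:
    - [[-0.108,-0.392,0.008,0,0,1.45,-0.4],[-0.108,-0.392,0.008,0,0,1.45,-0.4],[-0.108,-0.392,0.008,0,0,1.45,-0.4],[-0.108,-0.392,0.008,0,0,1.45,-0.4],[-0.108,-0.392,0.008,0,0,1.45,-0.4],[-0.108,-0.392,0.008,0,0,1.45,-0.4],[-0.108,-0.392,0.008,0,0,1.45,-0.4],[-0.108,-0.392,0.008,0,0,1.45,-0.4],[-0.108,-0.392,0.008,0,0,1.45,-0.4],[-0.108,-0.392,0.008,0,0,1.45,-0.4]]

```text
clock: 6.32
position: [0.4891, -0.3991, 0.2247]
ee_rot: [2.021, 2.402, -0.0]
force: [-0.4, -0.1, -0.0]
width: 0.7
gripper_force: 0.0
```

jog_arm:
  motion:
    - [[0,0,0,0,0,0,-0.4],[0,0,0,0,0,0,-0.4],[0,0,0,0,0,0,-0.4]]

```text
clock: 6.57
position: [0.4893, -0.3951, 0.2239]
ee_rot: [2.013, 2.412, 0.001]
force: [0.6, 0.1, -0.3]
width: 0.698
gripper_force: 0.0
```

Run:
```python
from m import *
to([.493,-.3953,.107],[0,0,-1],[1,-.024,0]);o=observe();print(o["joints"].round(2))
im=get_image("top")[...,::-1];s=get_image("side")[...,::-1]
cv2.imwrite("pics/b1.png",np.hstack([cv2.resize(im[110:230,320:480],(400,300)),cv2.resize(s[180:300,340:500],(400,300))]))
```

```text
t6.57 pos [ 0.4893 -0.3951  0.2239] shift [-0.0009, 0.0035, 0.1169] turn [0.0006, -0.0005, 0.2037] F [ 0.6  0.1 -0.3] w 64.2
[ 0.16  0.49  0.66  1.6  -0.32  1.15  1.07]
```

View pics/b1.png

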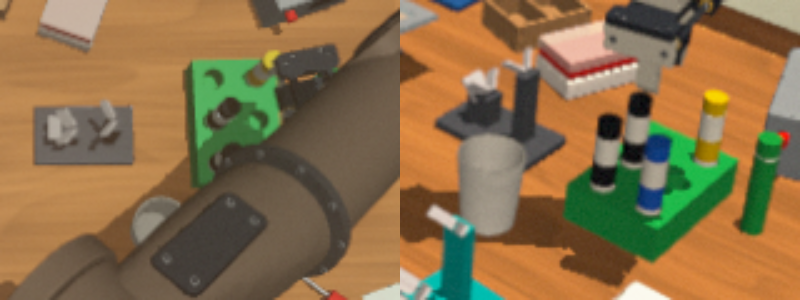

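Run:
```python
from m import *
P=[[.493,-.3953,.14],[.622,-.398,.14],[.4893,-.3951,.2239],[.4893,-.3951,.32]]
print(proj("top",P).round(1).tolist(),proj("side",P).round(1).tolist())
```

```text
[[430.5, 170.9], [428.9, 134.2], [438.3, 167.3], [448.7, 161.0]] [[441.2, 235.4], [465.5, 217.6], [444.3, 210.0], [448.8, 178.2]]
```

jog_arm:
  motion:
    - [[-0.001,0.004,0,0,0,0.12,-0.4],[-0.001,0.004,0,0,0,0.204,-0.4],[-0.001,0.004,0.03,0,0,0.204,-0.4],[-0.001,0.004,0.06,0,0,0.204,-0.4],[-0.001,0.004,0.09,0,0,0.204,-0.4],[-0.001,0.004,0.11,0,0,0.204,-0.4],[-0.001,0.004,0.117,0,0,0.204,-0.4],[-0.001,0.004,0.117,0,0,0.204,-0.4]]

```text
clock: 7.33
position: [0.4927, -0.3942, 0.1055]
ee_rot: [-2.246, -2.192, -0.0]
force: [-1.0, 0.1, 0.1]
width: 0.699
gripper_force: 0.0
```

jog_arm:
  motion:
    - [[0,0,0,0,0,0,1],[0,0,0,0,0,0,1],[0,0,0,0,0,0,1],[0,0,0,0,0,0,1],[0,0,0,0,0,0,1],[0,0,0,0,0,0,1]]
  force: 20

```text
clock: 7.83
position: [0.4931, -0.3963, 0.1072]
ee_rot: [2.25, 2.192, 0.001]
force: [1.6, 1.3, 0.6]
width: 0.313
gripper_force: 0.5
```

Run:
```python
from m import *
to([.493,-.3953,.107],[0,0,-1],[1,-.024,0]);o=observe();print(o["joints"].round(2),o["gripper_force"])
```

```text
t7.83 pos [ 0.4931 -0.3963  0.1072] shift [0.001, -0.0001, 0.0002] turn [0.0009, 0.0003, -0.002] F [1.6 1.3 0.6] w 28.8
[ 0.18  0.63  0.64  1.72 -0.45  0.94  0.97] 0.4898206517100334
```

jog_arm:
  motion:
    - [[0,0,0,0,0,0,1],[0,0,0,0,0,0,1],[0,0,-0.02,0,0,0,1],[0,0,-0.04,0,0,0,1],[0,0,-0.07,0,0,0,1],[0,0,-0.1,0,0,0,1],[0,0,-0.13,0,0,0,1],[0,0,-0.16,0,0,0,1],[0,0,-0.16,0,0,0,1]]

```text
clock: 8.58
position: [0.4939, -0.3985, 0.2726]
ee_rot: [2.245, 2.186, 0.002]
force: [-0.3, -0.6, -0.3]
width: 0.301
gripper_force: 19.9
```

```bash
cat >> m.py <<'E'
def vfit(box=(322,142,62,44),save=None):
    "vrest pose by fitting the 150x90 base rectangle (z=14mm) to its mask"
    from scipy.optimize import minimize
    im=get_image("top");H=hsv(im)
    m=big((H[...,1]<90)&(H[...,2]<235),box).astype(np.uint8)
    m=cv2.morphologyEx(cv2.morphologyEx(m,cv2.MORPH_CLOSE,np.ones((5,5))),cv2.MORPH_OPEN,np.ones((7,7)))
    ys,xs=np.nonzero(m);S=8;x0,y0=xs.min()-6,ys.min()-6
    big_=cv2.resize(m[y0:ys.max()+7,x0:xs.max()+7].astype(float),None,fx=S,fy=S,interpolation=cv2.INTER_LINEAR)
    def cost(v):
        a=v[2];c=np.array([[75,45],[75,-45],[-75,-45],[-75,45]])/1000
        Q=c@np.array([[np.cos(a),np.sin(a)],[-np.sin(a),np.cos(a)]])+v[:2]
        q=(proj("top",np.c_[Q,[.014]*4])-[x0,y0]+.5)*S-.5
        r=np.zeros(big_.shape,np.uint8);cv2.fillPoly(r,[np.round(q*16).astype(int)],1,shift=4)
        return np.abs(r-big_).sum()/S/S
    (c,sz,a)=rect("top",m,.014);a=np.radians(a)
    if np.sin(a)>0:a-=np.pi
    best=minimize(cost,[*c,a],method="Nelder-Mead",options=dict(initial_simplex=[[*c,a],[c[0]+.006,c[1],a],[c[0],c[1]+.006,a],[*c,a+.06]],xatol=1e-4,fatol=.05))
    return best.x,best.fun,(c,sz,np.degrees(a)),m
E
python3 - <<'E'
from m import *
o=observe();print(o["width"]*92,o["gripper_force"],o["position"])
x,f,r,m=vfit();print("vrest",x,np.degrees(x[2]),f,r,m.sum())
im=get_image("top")[...,::-1].copy();im[cv2.morphologyEx(m,cv2.MORPH_GRADIENT,np.ones((2,2)))>0]=(255,0,255);s=get_image("side")[...,::-1]
vx=np.array([np.cos(x[2]),np.sin(x[2]),0]);c=np.array([*x[:2],0]);seat=c+.001*vx+[0,0,.111];ax=vx*.7071+[0,0,.7071]
for n,i in(("top",im),("side",s)):
    q=proj(n,[seat-.065*ax,seat+.03*ax,c+.075*vx+[0,0,.014],seat-.055*ax])
    print(n,q.round(1).tolist())
cv2.imwrite("pics/b2.png",np.hstack([cv2.resize(im[135:195,315:395],(400,300),interpolation=2),cv2.resize(s[180:300,340:500],(400,300))]))
E
```

```text
27.684956668966592 19.931973782368004 [ 0.49386345 -0.398507    0.27264688]
vrest [ 0.54948876 -0.14280134 -1.59153825] -91.18842478352677 50.6903076171875 (array([ 0.5506123 , -0.14295358]), (144.1332244873047, 88.23218536376953), np.float64(-91.37972259521484)) 912
top [[341.9, 160.9], [362.4, 156.8], [372.9, 163.7], [343.9, 160.5]]
side [[369.4, 211.6], [387.0, 201.2], [397.6, 239.4], [371.2, 210.5]]
```

View pics/b2.png

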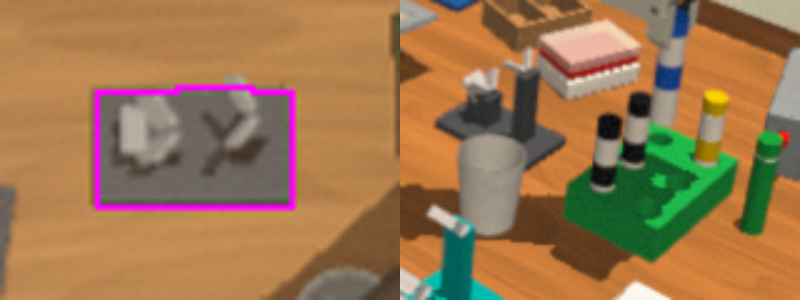

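```bash
cat >> m.py <<'E'
VX,VY,VA=.5495,-.1428,np.radians(-91.1)
def vg():
    vx=np.array([np.cos(VA),np.sin(VA),0]);ez=np.array([0,0,1.]);seat=np.array([VX,VY,.111])+.001*vx
    ax=(vx+ez)*.5**.5;n=(ez-vx)*.5**.5;vy=np.cross(ez,vx);return seat-.065*ax,ax,n,vy
E
python3 - <<'E'
from m import *
s,ax,n,vy=vg();print(s,ax,n,vy)
to(s+.105*ax+.06*n+[0,0,.05],-ax,vy)
E
```

```text
[ 0.55036315 -0.09784635  0.06503806] [-0.01357464 -0.70697647  0.70710678] [0.01357464 0.70697647 0.70710678] [ 0.99981571 -0.01919744  0.        ]
t8.73 pos [ 0.4925 -0.3959  0.2662] shift [0.2676, 0.0503, 0.0346] turn [0.0023, 0.7847, -0.0067] F [-0.3  0.  -0.7] w 27.7
```

jog_arm:
  motion:
    - [[0.268,0.05,0.035,0,0.785,-0.007,1],[0.268,0.05,0.035,0,0.785,-0.007,1],[0.268,0.05,0.035,0,0.785,-0.007,1],[0.268,0.05,0.035,0,0.785,-0.007,1],[0.268,0.05,0.035,0,0.785,-0.007,1],[0.268,0.05,0.035,0,0.785,-0.007,1],[0.268,0.05,0.035,0,0.785,-0.007,1],[0.268,0.05,0.035,0,0.785,-0.007,1],[0.268,0.05,0.035,0,0.785,-0.007,1],[0.268,0.05,0.035,0,0.785,-0.007,1]]

```text
clock: 9.57
position: [0.5494, -0.1302, 0.2308]
ee_rot: [-1.781, -1.746, -0.737]
force: [0.4, -0.2, -1.2]
width: 0.297
gripper_force: 20.0
```

Run:
```python
from m import *
s,ax,n,vy=vg()
to(s+.105*ax+.06*n,-ax,vy);to(s+.104*ax+.002*n,-ax,vy);print(observe()["joints"].round(2))
```

```text
t9.57 pos [ 0.5494 -0.1302  0.2308] shift [-0.0343, 0.0003, 0.0352] turn [0.0017, 0.0013, -0.0002] F [ 0.4 -0.2 -1.2] w 27.4
t9.57 pos [ 0.5494 -0.1302  0.2308] shift [-0.0923, 0.0003, 0.0362] turn [0.0017, 0.0013, -0.0002] F [ 0.4 -0.2 -1.2] w 27.4
[ 0.26  0.63  0.46  1.6  -0.84  1.6   0.94]
```

jog_arm:
  motion:
    - [[-0.03,0,0.035,0,0,0,1],[-0.05,0,0.036,0,0,0,1],[-0.065,0,0.036,0,0,0,1],[-0.075,0,0.036,0,0,0,1],[-0.082,0,0.036,0,0,0,1],[-0.087,0,0.036,0,0,0,1],[-0.09,0,0.036,0,0,0,1],[-0.092,0,0.036,0,0,0,1],[-0.092,0,0.036,0,0,0,1]]

```text
clock: 10.32
position: [0.5498, -0.1691, 0.142]
ee_rot: [-1.779, -1.748, -0.741]
force: [0.7, 0.3, 0.8]
width: 0.3
gripper_force: 20.0
```

Run:
```python
from m import *
s,ax,n,vy=vg()
to(s+.097*ax+.0*n,-ax,vy);F=observe()["force"];print(F@ax,F@n,F@vy,observe()["ft_torque"])
```

```text
t10.32 pos [ 0.5498 -0.1691  0.142 ] shift [-0.004, -0.0008, 0.0078] turn [0.0031, 0.0002, 0.0026] F [0.7 0.3 0.8] w 27.6
0.35636463626335313 0.7604832945062655 0.7408962222682441 [-0.80884658 -0.01997914 -0.09579017]
```

jog_arm:
  motion:
    - [[-0.001,0,0.001,0,0,0,1],[-0.002,0,0.002,0,0,0,1],[-0.003,0,0.003,0,0,0,1],[-0.003,0,0.005,0,0,0,1],[-0.003,0,0.006,0,0,0,1],[-0.003,0,0.008,0,0,0,1],[-0.003,0,0.008,0,0,0,1]]

```text
clock: 10.9
position: [0.5508, -0.1654, 0.1358]
ee_rot: [-1.779, -1.749, -0.744]
force: [1.5, -1.9, 14.1]
width: 0.301
gripper_force: 20.0
```

Run:
```python
from m import *
s,ax,n,vy=vg()
to(s+.097*ax+.0*n,-ax,vy);F=observe()["force"];print(F@ax,F@n,F@vy,observe()["ft_torque"])
im=get_image("side")[...,::-1];t=get_image("top")[...,::-1]
cv2.imwrite("pics/v1.png",np.hstack([cv2.resize(im[150:270,320:480],(400,300),interpolation=2),cv2.resize(t[110:200,300:420],(400,300),interpolation=2)]))
```

```text
t10.90 pos [ 0.5508 -0.1654  0.1358] shift [-0.0023, -0.0017, 0.0008] turn [0.0051, -0.0005, 0.0046] F [ 1.5 -1.9 14.1] w 27.7
11.288388283993244 8.605268816869605 1.5613860622879545 [ 0.94371869 -0.44182118 -0.31676055]
```

View pics/v1.png

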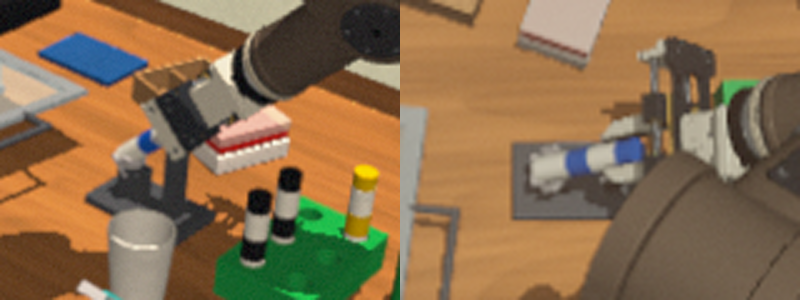

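jog_arm:
  motion:
    - [[0,0,0,0,0,0,0],[0,0,0,0,0,0,0],[0,0,0,0,0,0,0],[0,0,0,0,0,0,0],[0,0,-0.02,0,0,0,0],[0,0,-0.05,0,0,0,0],[0,0,-0.08,0,0,0,-0.4],[0,0,-0.11,0,0,0,-0.4],[0,0,-0.11,0,0,0,-0.4]]

```text
clock: 11.75
position: [0.5472, -0.2488, 0.2141]
ee_rot: [-1.788, -1.749, -0.739]
force: [-0.6, -1.4, 1.0]
width: 0.666
gripper_force: 0.0
```

Run:
```python
from m import *
s,ax,n,vy=vg();print(observe()["force"])
to(s+.057*ax+.16*n,-n,vy)
```

```text
[-0.602363   -1.35756658  0.99686879]
t11.75 pos [ 0.5472 -0.2488  0.2141] shift [0.1623, -0.0008, 0.1542] turn [0.0057, -1.5646, -0.0053] F [-0.6 -1.4  1. ] w 61.2
```

jog_arm:
  motion:
    - [[0.163,0,0,0,-1.565,0,-0.4],[0.163,0,0,0,-1.565,0,-0.4],[0.163,0,0,0,-1.565,0,-0.4],[0.163,0,0,0,-1.565,0,-0.4],[0.163,0,0,0,-1.565,0,-0.4],[0.163,0,0.04,0,-1.565,0,-0.4],[0.163,0,0.08,0,-1.565,0,-0.4],[0.163,0,0.12,0,-1.565,0,-0.4],[0.163,0,0.154,0,-1.565,0,-0.4],[0.163,0,0.154,0,-1.565,0,-0.4]]

```text
clock: 12.58
position: [0.5502, -0.0117, 0.2131]
ee_rot: [2.016, 1.994, -0.411]
force: [-0.1, 0.5, -1.6]
width: 0.704
gripper_force: 0.0
```

Run:
```python
from m import *
s,ax,n,vy=vg()
to(s+.057*ax+.10*n,-n,vy);print(observe()["joints"].round(2))
```

```text
t12.58 pos [ 0.5502 -0.0117  0.2131] shift [-0.0371, 0.0016, 0.0558] turn [0.0007, -0.3875, 0.0085] F [-0.1  0.5 -1.6] w 64.8
[-0.82  0.44  0.69  1.81  0.13  1.07 -0.25]
```

jog_arm:
  motion:
    - [[-0.037,0.002,0.056,0,-0.388,0.008,-0.4],[-0.037,0.002,0.056,0,-0.388,0.008,-0.4],[-0.037,0.002,0.056,0,-0.388,0.008,-0.4],[-0.037,0.002,0.056,0,-0.388,0.008,-0.4],[-0.037,0.002,0.056,0,-0.388,0.008,-0.4],[-0.037,0.002,0.056,0,-0.388,0.008,-0.4]]

```text
clock: 13.08
position: [0.5529, -0.0751, 0.1804]
ee_rot: [1.792, 1.739, -0.734]
force: [0.4, -1.5, 0.3]
width: 0.701
gripper_force: 0.0
```

Run:
```python
from m import *
s,ax,n,vy=vg()
to(s+.057*ax-.019*n,-n,vy);print(observe()["joints"].round(2))
im=get_image("side")[...,::-1];t=get_image("top")[...,::-1]
cv2.imwrite("pics/v2.png",np.hstack([cv2.resize(im[150:270,320:480],(400,300),interpolation=2),cv2.resize(t[110:200,300:420],(400,300),interpolation=2)]))
```

```text
t13.08 pos [ 0.5529 -0.0751  0.1804] shift [0.0079, -0.0017, 0.1167] turn [-0.0042, -0.0048, -0.0087] F [ 0.4 -1.5  0.3] w 64.5
[-0.94  0.67  0.81  1.87  0.35  1.   -0.46]
```

View pics/v2.png

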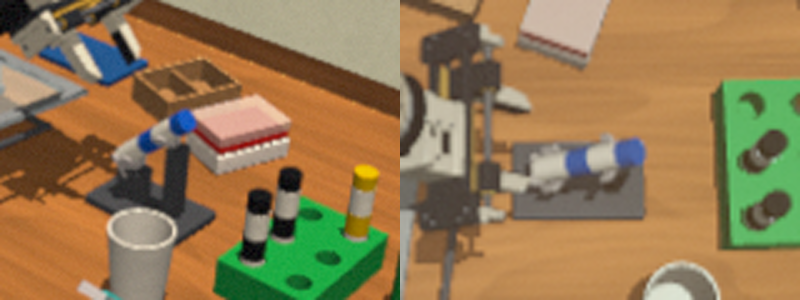

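jog_arm:
  motion:
    - [[0.008,-0.002,0.03,0,0,0,-0.4],[0.008,-0.002,0.06,0,0,0,-0.4],[0.008,-0.002,0.085,0,0,0,-0.4],[0.008,-0.002,0.105,0,0,0,-0.4],[0.008,-0.002,0.117,0,0,0,-0.4],[0.008,-0.002,0.117,0,0,0,-0.4],[0.008,-0.002,0.117,0,0,0,1],[0.008,-0.002,0.117,0,0,0,1],[0.008,-0.002,0.117,0,0,0,1],[0.008,-0.002,0.117,0,0,0,1]]

```text
clock: 14.02
position: [0.5497, -0.1509, 0.0921]
ee_rot: [1.79, 1.738, -0.733]
force: [0.2, 0.0, -0.3]
width: 0.458
gripper_force: 0.0
```

jog_arm:
  motion:
    - [[0,0,0,0,0,0,1],[0,0,0,0,0,0,1],[0,0,0,0,0,0,1]]

```text
clock: 14.27
position: [0.5505, -0.151, 0.0918]
ee_rot: [1.788, 1.739, -0.732]
force: [4.0, 1.7, 1.9]
width: 0.302
gripper_force: 20.0
```

Run:
```python
from m import *
s,ax,n,vy=vg();o=observe();print(o["gripper_force"])
to(s+.057*ax-.019*n,-n,vy)
# incubator from cradle colours, seen with door open
t=get_image("top");H=hsv(t)
for c,f in dict(blue=lambda h:(h>100)&(h<130),yellow=lambda h:(h>18)&(h<35),red=lambda h:(h<8)|(h>172)).items():
    m=f(H[...,0])&(H[...,1]>110)&(H[...,2]>60)
    try:m=big(m,(195,145,65,65))
    except ValueError:print(c,"none");continue
    print(c,m.sum(),[ (a.round(4) if hasattr(a,'round') else a) for a in rect("top",m,.02)],rect("top",m,.04)[0])
cv2.imwrite("pics/c1.png",cv2.resize(t[125:245,175:335,::-1],(800,600),interpolation=2))
```

```text
19.974598288536072
t14.27 pos [ 0.5505 -0.151   0.0918] shift [-0.0005, -0.0012, 0.0004] turn [-0.0011, -0.0031, -0.0085] F [4.  1.7 1.9] w 27.8
blue 2 [array([0.4142, 0.2812]), (3.7604446411132812, 0.0), 88.64911651611328] [0.41217911 0.27665674]
yellow none
red 19 [array([0.5625, 0.396 ]), (26.479000091552734, 12.29758358001709), -38.7626838684082] [0.55817847 0.38981113]
```

View pics/c1.png

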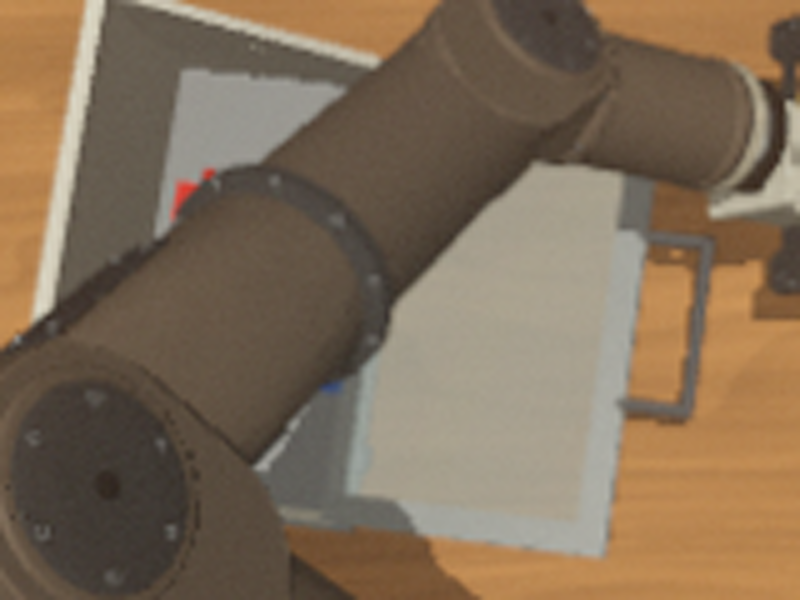

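Run:
```python
from m import *
I=cv2.imread("pics/d2.png")[:,:400];H=cv2.cvtColor(I,cv2.COLOR_BGR2HSV).astype(int)
u=np.array([.147,.989]);v=np.array([-.989,.147]);un=lambda q:(np.array(q,float)+.5)/2-.5+[180,110]
for c,f in dict(blue=lambda h:(h>100)&(h<130),yellow=lambda h:(h>18)&(h<35),red=lambda h:(h<8)|(h>172)).items():
    m=f(H[...,0])&(H[...,1]>130)&(H[...,2]>60)
    m=big(m,(40,90,100,110));ys,xs=np.nonzero(m);q=un(np.c_[xs,ys])
    for z in(.02,.035):
        P=plane("top",q,z)[:,:2];U=P@u;V=P@v
        lo,hi=U<np.percentile(U,8),U>np.percentile(U,92)
        print(c,z,"U",U.min().round(4),U.max().round(4),(U.max()-U.min()).round(4),"V",V.min().round(4),V.max().round(4),"Vlo/hi",((V[lo].min()+V[lo].max())/2).round(4),((V[hi].min()+V[hi].max())/2).round(4),"cent",P.mean(0).round(4))
cv2.imwrite("pics/c2.png",cv2.resize(I[85:205,30:190],(800,600),interpolation=2))
```

```text
blue 0.02 U 0.3342 0.442 0.1078 V -0.3979 -0.3654 Vlo/hi -0.3794 -0.3792 cent [0.4326 0.3279]
blue 0.035 U 0.3307 0.4373 0.1066 V -0.3966 -0.3644 Vlo/hi -0.3782 -0.3781 cent [0.4308 0.3239]
yellow 0.02 U 0.3325 0.4769 0.1444 V -0.4607 -0.42 Vlo/hi -0.437 -0.4368 cent [0.4925 0.3365]
yellow 0.035 U 0.329 0.4718 0.1428 V -0.4586 -0.4184 Vlo/hi -0.4352 -0.435 cent [0.49   0.3325]
red 0.02 U 0.332 0.4775 0.1456 V -0.52 -0.4796 Vlo/hi -0.4946 -0.4947 cent [0.5499 0.3277]
red 0.035 U 0.3285 0.4724 0.1439 V -0.5173 -0.4773 Vlo/hi -0.4922 -0.4922 cent [0.5468 0.3238]
```

View pics/c2.png

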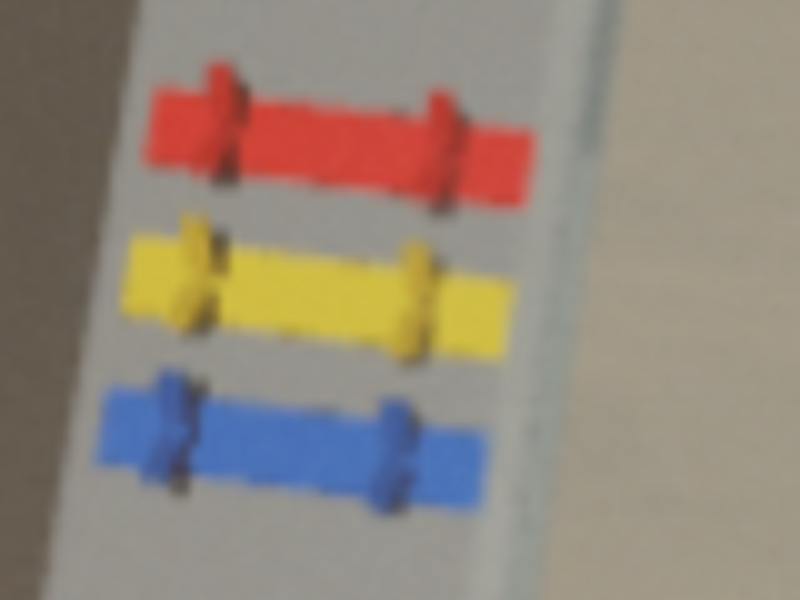

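Run:
```python
from m import *
q=np.array([[148,127],[532,168],[126,277],[512,318],[102,425],[485,468]])/5+[30,85]
P=plane("top",(q+.5)/2-.5+[180,110],.0125)[:,:2]
C=(P[::2]+P[1::2])/2;print(C.round(4),np.linalg.norm(np.diff(C,axis=0),axis=1));d=P[::2]-P[1::2];print(np.degrees(np.arctan2(d[:,0],d[:,1])),np.degrees(np.arctan2(*(C[0]-C[2])[::-1])),np.linalg.norm(d,axis=1))
s,ax,n,vy=vg()
to(s+.057*ax+.14*n,-n,vy)
```

```text
[[0.5496 0.3285]
 [0.4922 0.3361]
 [0.4358 0.3455]] [0.05791652 0.05720964]
[7.71300847 7.53504218 7.7272914 ] -8.485398188220044 [0.14896378 0.14901436 0.14734922]
t14.32 pos [ 0.5505 -0.151   0.0918] shift [-0.0, -0.0013, -0.1587] turn [-0.0012, -0.003, -0.0085] F [3.3 1.4 2.7] w 27.6
```

jog_arm:
  motion:
    - [[0,0,-0.02,0,0,0,1],[0,0,-0.05,0,0,0,1],[0,0,-0.08,0,0,0,1],[0,0,-0.11,0,0,0,1],[0,0,-0.15,0,0,0,1],[0,0,-0.18,0,0,0,1],[0,0,-0.18,0,0,0,1]]

```text
clock: 14.9
position: [0.5544, -0.0196, 0.2215]
ee_rot: [1.787, 1.742, -0.727]
force: [1.1, 0.9, -1.5]
width: 0.297
gripper_force: 20.0
```

```bash
cat >> m.py <<'E'
U=np.array([.143,.990,0]);W=np.array([.990,-.143,0]);CB=np.array([.434,.344,0]);CY=np.array([.4915,.336,0])
E
python3 - <<'E'
from m import *
print(observe()["width"]*92)
to(CB+.008*U+[0,0,.23],[0,0,-1],W)
E
```

```text
27.312316610139884
t14.90 pos [ 0.5544 -0.0196  0.2215] shift [0.2557, -0.1275, -0.2658] turn [0.0537, 0.7777, 0.1121] F [ 1.1  0.9 -1.5] w 27.3
```

jog_arm:
  motion:
    - [[0.256,-0.127,-0.266,0.054,0.778,0.112,1],[0.256,-0.127,-0.266,0.054,0.778,0.112,1],[0.256,-0.127,-0.266,0.054,0.778,0.112,1],[0.256,-0.127,-0.266,0.054,0.778,0.112,1],[0.256,-0.127,-0.266,0.054,0.778,0.112,1],[0.256,-0.127,-0.266,0.054,0.778,0.112,1],[0.256,-0.127,-0.266,0.054,0.778,0.112,1],[0.256,-0.127,-0.266,0.054,0.778,0.112,1],[0.256,-0.127,-0.266,0.054,0.778,0.112,1],[0.256,-0.127,-0.266,0.054,0.778,0.112,1]]

```text
clock: 15.73
position: [0.4321, 0.3532, 0.2259]
ee_rot: [-2.373, -2.054, 0.01]
force: [-0.2, 0.7, -0.3]
width: 0.296
gripper_force: 20.0
```

jog_arm:
  motion:
    - [[0,0,0,0,0,0,1],[0,0,0,0,0,0,1]]

```text
clock: 15.9
position: [0.4347, 0.3479, 0.2257]
ee_rot: [2.379, 2.051, -0.012]
force: [0.3, -1.2, -0.5]
width: 0.301
gripper_force: 20.0
```

Run:
```python
from m import *
to(CB+.008*U+[0,0,.029],[0,0,-1],W);print(observe()["joints"].round(2))
```

```text
t15.90 pos [0.4347 0.3479 0.2257] shift [0.0053, 0.0007, 0.1967] turn [-0.0044, 0.006, -0.0041] F [ 0.3 -1.2 -0.5] w 27.6
[-1.21  0.36  0.59  1.77 -0.22  1.09 -0.69]
```

jog_arm:
  motion:
    - [[0.004,0,0.035,0,0,0,1],[0.004,0,0.07,0,0,0,1],[0.004,0,0.105,0,0,0,1],[0.004,0,0.135,0,0,0,1],[0.004,0,0.16,0,0,0,1],[0.004,0,0.175,0,0,0,1],[0.004,0,0.183,0,0,0,1],[0.004,0,0.188,0,0,0,1],[0.004,0,0.19,0,0,0,1],[0.004,0,0.19,0,0,0,1]]

```text
clock: 16.73
position: [0.436, 0.3506, 0.0371]
ee_rot: [2.382, 2.048, -0.008]
force: [-0.3, -0.2, -0.9]
width: 0.299
gripper_force: 20.0
```

Run:
```python
from m import *
to(CB+.008*U+[0,0,.027],[0,0,-1],W);print(observe()["ft_torque"])
s=get_image("side")[...,::-1]
cv2.imwrite("pics/c3.png",cv2.resize(s[100:220,200:360],(640,480),interpolation=2))
```

```text
t16.73 pos [0.436  0.3506 0.0371] shift [0.0012, -0.0011, 0.0101] turn [-0.003, 0.0037, -0.0069] F [-0.3 -0.2 -0.9] w 27.5
[-0.04177036  0.03437188 -0.00383091]
```

View pics/c3.png

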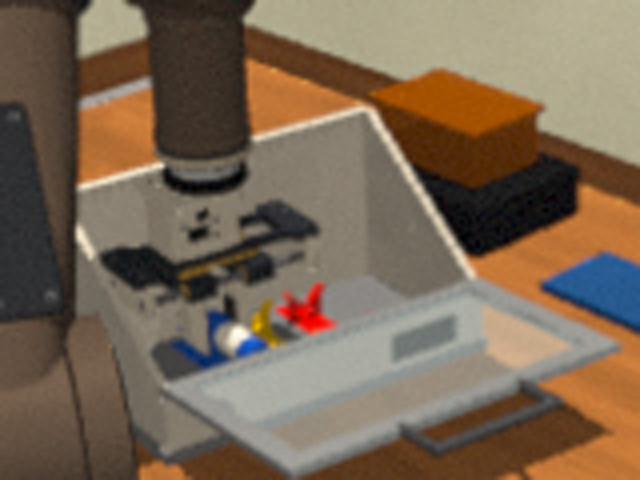

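jog_arm:
  motion:
    - [[0.001,-0.001,0.003,0,0,0,1],[0.001,-0.001,0.005,0,0,0,1],[0.001,-0.001,0.007,0,0,0,1],[0.001,-0.001,0.009,0,0,0,1],[0.001,-0.001,0.01,0,0,0,1],[0.001,-0.001,0.01,0,0,0,1],[0.001,-0.001,0.01,0,0,0,1]]

```text
clock: 17.37
position: [0.4377, 0.3527, 0.0283]
ee_rot: [2.381, 2.047, 0.001]
force: [4.3, -2.0, 9.8]
width: 0.303
gripper_force: 20.0
```

Run:
```python
from m import *
to(CB+.008*U+[0,0,.027],[0,0,-1],W);print(observe()["ft_torque"])
```

```text
t17.37 pos [0.4377 0.3527 0.0283] shift [-0.0012, -0.0024, 0.0013] turn [0.0013, 0.0006, -0.0072] F [ 4.3 -2.   9.8] w 27.9
[-0.36725427 -0.86269283 -0.0022042 ]
```

jog_arm:
  motion:
    - [[0,0,0,0,0,0,0.05],[0,0,0,0,0,0,0.05],[0,0,0,0,0,0,0.05],[0,0,-0.01,0,0,0,0.05],[0,0,-0.04,0,0,0,0.05],[0,0,-0.08,0,0,0,0.05],[0,0,-0.12,0,0,0,0.05],[0,0,-0.16,0,0,0,0.05],[0,0,-0.2,0,0,0,0.05],[0,0,-0.2,0,0,0,0.05]]

```text
clock: 18.2
position: [0.4385, 0.3545, 0.2347]
ee_rot: [-2.381, -2.048, -0.009]
force: [2.4, 0.3, -0.0]
width: 0.473
gripper_force: 0.0
```

Run:
```python
from m import *
to([.45,-.1,.27],[0,0,-1],[1,-.02,0]);print(observe()["joints"].round(2))
s=get_image("side")[...,::-1];t=get_image("top")[...,::-1]
x,f,r,m=vfit();print("vrest",x,np.degrees(x[2]),f,r)
cv2.imwrite("pics/c4.png",np.hstack([cv2.resize(s[130:220,210:330],(400,300),interpolation=2),cv2.resize(t[110:230,190:350],(400,300),interpolation=2)]))
```

```text
t18.20 pos [0.4385 0.3545 0.2347] shift [-0.4474, 0.0795, -0.0373] turn [0.0029, -0.0049, -0.1301] F [ 2.4  0.3 -0. ] w 43.5
[-1.22  0.35  0.61  1.75 -0.23  1.1  -0.69]
vrest [ 0.54935462 -0.14277395 -1.58933049] -91.06192906458647 49.458984375 (array([ 0.5506123 , -0.14295358]), (144.1332244873047, 88.23218536376953), np.float64(-91.37972259521484))
```

View pics/c4.png

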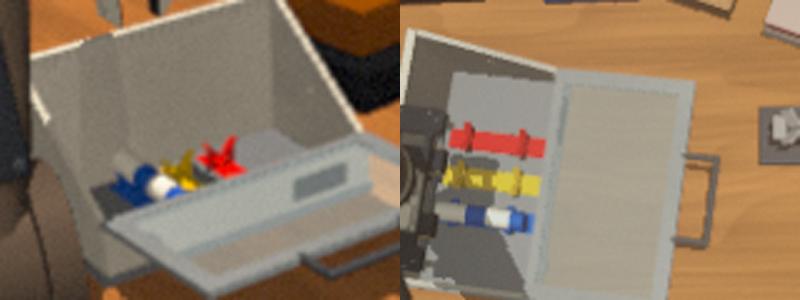

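jog_arm:
  motion:
    - [[-0.447,0.08,-0.037,0,0,-0.13,-0.4],[-0.447,0.08,-0.037,0,0,-0.13,-0.4],[-0.447,0.08,-0.037,0,0,-0.13,-0.4],[-0.447,0.08,-0.037,0,0,-0.13,-0.4],[-0.447,0.08,-0.037,0,0,-0.13,-0.4],[-0.447,0.08,-0.037,0,0,-0.13,-0.4],[-0.447,0.08,-0.037,0,0,-0.13,-0.4],[-0.447,0.08,-0.037,0,0,-0.13,-0.4],[-0.447,0.08,-0.037,0,0,-0.13,-0.4],[-0.447,0.08,-0.037,0,0,-0.13,-0.4]]

```text
clock: 19.18
position: [0.4454, -0.0639, 0.261]
ee_rot: [-2.241, -2.199, 0.011]
force: [2.0, 0.0, -0.8]
width: 0.698
gripper_force: 0.0
```

Run:
```python
from m import *
to([.622,-.398,.23],[0,0,-1],[1,-.02,0]);print(observe()["joints"].round(2))
```

```text
t19.18 pos [ 0.4454 -0.0639  0.261 ] shift [-0.3306, 0.1831, 0.031] turn [-0.0065, 0.0035, 0.001] F [ 2.   0.  -0.8] w 64.2
[-0.7   0.12  0.83  1.97 -0.09  1.1   0.14]
```

jog_arm:
  motion:
    - [[-0.331,0.183,0.031,0,0,0,-0.4],[-0.331,0.183,0.031,0,0,0,-0.4],[-0.331,0.183,0.031,0,0,0,-0.4],[-0.331,0.183,0.031,0,0,0,-0.4],[-0.331,0.183,0.031,0,0,0,-0.4],[-0.331,0.183,0.031,0,0,0,-0.4],[-0.331,0.183,0.031,0,0,0,-0.4],[-0.331,0.183,0.031,0,0,0,-0.4],[-0.331,0.183,0.031,0,0,0,-0.4],[-0.331,0.183,0.031,0,0,0,-0.4]]

```text
clock: 20.02
position: [0.6219, -0.4031, 0.2265]
ee_rot: [-2.246, -2.191, 0.017]
force: [-3.0, 0.6, -0.7]
width: 0.703
gripper_force: 0.0
```

jog_arm:
  motion:
    - [[0,0,0,0,0,0,-0.4],[0,0,0,0,0,0,-0.4]]

```text
clock: 20.18
position: [0.6224, -0.3965, 0.2292]
ee_rot: [-2.241, -2.196, 0.01]
force: [0.1, 0.6, 0.0]
width: 0.704
gripper_force: 0.0
```

Run:
```python
from m import *
to([.622,-.398,.107],[0,0,-1],[1,-.02,0]);print(observe()["joints"].round(2))
```

```text
t20.18 pos [ 0.6224 -0.3965  0.2292] shift [-0.0013, 0.0005, 0.1222] turn [-0.0072, 0.0019, -0.0005] F [0.1 0.6 0. ] w 64.8
[ 0.1   0.72  0.76  1.28 -0.48  1.34  0.83]
```

jog_arm:
  motion:
    - [[-0.001,0,0.03,-0.007,0,0,-0.4],[-0.001,0,0.06,-0.007,0,0,-0.4],[-0.001,0,0.09,-0.007,0,0,-0.4],[-0.001,0,0.11,-0.007,0,0,-0.4],[-0.001,0,0.121,-0.007,0,0,-0.4],[-0.001,0,0.121,-0.007,0,0,-0.4],[-0.001,0,0.121,-0.007,0,0,1],[-0.001,0,0.121,-0.007,0,0,1],[-0.001,0,0.121,-0.007,0,0,1],[-0.001,0,0.121,-0.007,0,0,1]]

```text
clock: 21.02
position: [0.6234, -0.3987, 0.1119]
ee_rot: [2.238, 2.195, 0.0]
force: [-0.3, -0.4, -0.4]
width: 0.461
gripper_force: 0.0
```

jog_arm:
  motion:
    - [[0,0,0,0,0,0,1],[0,0,0,0,0,0,1],[0,0,0,0,0,0,1],[0,0,0,0,0,0,1]]
  force: 20

```text
clock: 21.35
position: [0.6231, -0.3985, 0.1108]
ee_rot: [2.239, 2.196, -0.0]
force: [-0.1, -0.2, 3.6]
width: 0.3
gripper_force: 20.0
```

Run:
```python
from m import *
to([.622,-.398,.107],[0,0,-1],[1,-.02,0]);print(observe()["gripper_force"])
```

```text
t21.35 pos [ 0.6231 -0.3985  0.1108] shift [0.0005, -0.0011, 0.0038] turn [0.0036, 0.004, 0.0005] F [-0.1 -0.2  3.6] w 27.6
19.99755274504423
```

jog_arm:
  motion:
    - [[0,0,-0.02,0,0,0,1],[0,0,-0.05,0,0,0,1],[0,0,-0.08,0,0,0,1],[0,0,-0.11,0,0,0,1],[0,0,-0.14,0,0,0,1],[0,0,-0.16,0,0,0,1],[0,0,-0.16,0,0,0,1]]

```text
clock: 21.93
position: [0.6233, -0.3994, 0.2756]
ee_rot: [2.235, 2.192, 0.001]
force: [-0.3, -0.1, 0.1]
width: 0.299
gripper_force: 20.0
```

Run:
```python
from m import *
x,f,r,m=vfit();print("vrest",x,np.degrees(x[2]),f,r)
s,ax,n,vy=vg();print(observe()["gripper_force"])
to(s+.109*ax+.06*n+[0,0,.05],-ax,vy)
```

```text
vrest [ 0.53352133 -0.1511645  -1.44343658] -82.70282398974824 1007.2606201171875 (array([ 0.53949664, -0.14123857]), (231.3186492919922, 141.7320098876953), np.float64(-91.375))
19.99610334634781
t21.98 pos [ 0.6229 -0.3987  0.2728] shift [0.265, -0.0786, 0.0362] turn [0.0061, 0.7912, 0.0021] F [ 0.1 -0.4 -1.8] w 27.6
```

Run:
```python
from m import *
t=get_image("top");H=hsv(t)
d=silhouettes("vrest","top")
for k in d: print(k["p"],k["pixel"],k["mask"].sum(),[np.argwhere(k["mask"]).min(0),np.argwhere(k["mask"]).max(0)])
for y in range(138,200,2):
    print(y,"".join(("#" if H[y,x,2]<130 else "+") if H[y,x,1]<90 else ("d" if H[y,x,2]<110 else ".") for x in range(315,395)))
```

```text
0.67 [402.1, 249.8] 1068 [array([229, 389]), array([272, 415])]
0.6 [349.7, 157.0] 189 [array([151, 333]), array([161, 363])]
138 .....................................................................dddd#######
140 ...................................................................dd#d#########
142 ................................................................ddddd###########
144 ..............................................................dddd##############
146 ............................................................dddd################
148 ..........................................................dddd##################
150 .............................................+++.......dddd#####################
152 ..................................++..+++....+++++...dddd#######################
154 ...................########++++++#############++++##dd##########################
156 ...................#####++++++++++################ddd###########################
158 ...................######d#d#d###++#############dd##############################
160 ...................######dd###ddd##
[... 960 characters left out ...]
##d###d###dd##dddddd
184 #####################################################d########d#d###dddddd###ddd
186 #######################################################d############dd#dd#ddd##d
188 ######################################################################dd##dddd#d
190 ###################################################################d##ddddd###dd
192 #########################################################################dd#dddd
194 ############d#################d###########################d###d######d#dd#d#dd#+
196 #########################################################d###############ddd###+
198 ##########################################################################d#####
```

jog_arm:
  motion:
    - [[0.265,-0.078,0.036,0.006,0.791,0.002,1],[0.265,-0.078,0.036,0.006,0.791,0.002,1],[0.265,-0.078,0.036,0.006,0.791,0.002,1],[0.265,-0.078,0.036,0.006,0.791,0.002,1],[0.265,-0.078,0.036,0.006,0.791,0.002,1],[0.265,-0.078,0.036,0.006,0.791,0.002,1],[0.265,-0.078,0.036,0.006,0.791,0.002,1],[0.265,-0.078,0.036,0.006,0.791,0.002,1],[0.265,-0.078,0.036,0.006,0.791,0.002,1],[0.265,-0.078,0.036,0.006,0.791,0.002,1]]

```text
clock: 22.92
position: [0.5497, -0.1318, 0.2325]
ee_rot: [-1.779, -1.742, -0.734]
force: [-0.2, -0.8, -0.4]
width: 0.302
gripper_force: 20.0
```

Run:
```python
from m import *
s,ax,n,vy=vg()
to(s+.108*ax+.002*n,-ax,vy);print(observe()["joints"].round(2))
c=[plane("top",[[x,y]],.014) for x,y in ()]
cs=np.array([[-75,45],[-75,-45],[75,-45],[75,45]])/1000;a=VA
Q=cs@np.array([[np.cos(a),np.sin(a)],[-np.sin(a),np.cos(a)]])+[VX,VY];print(proj("top",np.c_[Q,[.014]*4]).round(1).tolist())
t=get_image("top");H=hsv(t)
for y in range(138,192,2):
    print(y,"".join(("#" if H[y,x,2]<130 else "+") if H[y,x,1]<90 else ("d" if H[y,x,2]<110 else ".") for x in range(315,395)))
```

```text
t22.92 pos [ 0.5497 -0.1318  0.2325] shift [-0.0924, 0.0003, 0.0343] turn [-0.0028, -0.001, -0.0029] F [-0.2 -0.8 -0.4] w 27.7
[ 0.23  0.64  0.51  1.59 -0.85  1.63  0.96]
[[333.0, 152.2], [333.2, 175.6], [373.2, 175.4], [372.7, 152.0]]
138 ............................................++++++###dd#ddd.d##+++++++++++#+++#d
140 .........................................+++++++++++######ddd##+++++++++++++++##
142 .......................................+++++++++#########....###++++++++##+++++d
144 ......................................+++###ddd.dddddd##.....###+++++++++++++++#
146 ......................................+++.............##+....###++++++++++++++++
148 .................................+++++++.............d###....###++++++++++#+++++
150 ......................+++.......+++++++++..........d#######dd###++++++++++#+++++
152 ................+++++++++.......+++++++++.......++#########d.d##+++++++++#++++++
154 ...............++++++++++........+++++++++++++++++##########.d##++++++++++++++++
156 ...............+++++++++++.........####++++++++++++#############+++++++++++#+###
158 ..........
[... 730 characters left out ...]
####d#######d#######
176 ##.....................................dd############dd##dd.......ddddd####d####
178 ##.....................................##d########d###ddd#ddd.....dd############
180 ##....................................############d####d#dd##d..ddd#######d#####
182 ##..................................##.############ddd###d####ddd##d############
184 #.................................###############dd########d#####d##############
186 #................................##############d################################
188 #..............................###############d#################################
190 #.............................################################dd#####d#d########
```

jog_arm:
  motion:
    - [[-0.03,0,0.033,0,0,0,1],[-0.05,0,0.034,0,0,0,1],[-0.065,0,0.034,0,0,0,1],[-0.075,0,0.034,0,0,0,1],[-0.082,0,0.034,0,0,0,1],[-0.087,0,0.034,0,0,0,1],[-0.09,0,0.034,0,0,0,1],[-0.092,0,0.034,0,0,0,1],[-0.092,0,0.034,0,0,0,1]]

```text
clock: 23.72
position: [0.5488, -0.1724, 0.1443]
ee_rot: [-1.778, -1.743, -0.736]
force: [-0.3, 0.3, -1.5]
width: 0.301
gripper_force: 20.0
```

jog_arm:
  motion:
    - [[-0.001,0,0.001,0,0,0,1],[-0.002,0,0.002,0,0,0,1],[-0.003,0,0.003,0,0,0,1],[-0.003,0,0.005,0,0,0,1],[-0.003,0,0.006,0,0,0,1],[-0.003,0,0.007,0,0,0,1],[-0.003,0,0.007,0,0,0,1]]

```text
clock: 24.3
position: [0.5499, -0.1688, 0.138]
ee_rot: [-1.777, -1.744, -0.739]
force: [5.4, 1.1, 5.7]
width: 0.303
gripper_force: 20.0
```

Run:
```python
from m import *
s,ax,n,vy=vg()
to(s+.101*ax+.0*n,-ax,vy);F=observe()["force"];print(F@ax,F@n,F@vy,observe()["ft_torque"])
```

```text
t24.30 pos [ 0.5499 -0.1688  0.138 ] shift [-0.0014, -0.0009, 0.0007] turn [-0.0005, -0.0027, 0.0002] F [5.4 1.1 5.7] w 27.9
3.2183084397765898 4.901401231380274 5.382508261330755 [ 0.14044663 -0.73945697 -0.81094317]
```

jog_arm:
  motion:
    - [[-0.001,0.002,0.001,0,0,0,1],[-0.001,0.002,0.002,0,0,0,1],[-0.001,0.002,0.002,0,0,0,1]]

```text
clock: 24.55
position: [0.551, -0.1695, 0.137]
ee_rot: [-1.778, -1.743, -0.738]
force: [-0.8, -4.7, 17.2]
width: 0.301
gripper_force: 20.0
```

Run:
```python
from m import *
s,ax,n,vy=vg()
to(s+.101*ax+.0*n,-ax,vy);F=observe()["force"];print(F@ax,F@n,F@vy,observe()["ft_torque"])
```

```text
t24.55 pos [ 0.551  -0.1695  0.137 ] shift [-0.0003, -0.002, 0.0005] turn [-0.0004, -0.0022, -0.0006] F [-0.8 -4.7 17.2] w 27.7
15.521871532175263 8.814595086356933 -0.7185355667861945 [0.9255708  0.25510133 0.28892616]
```

Seated against the stop (15 N axial) and in the V. Release, retreat, go round.

jog_arm:
  motion:
    - [[0,0,0,0,0,0,0],[0,0,0,0,0,0,0],[0,0,0,0,0,0,0],[0,0,0,0,0,0,0],[0,0,-0.02,0,0,0,0],[0,0,-0.05,0,0,0,0],[0,0,-0.08,0,0,0,-0.4],[0,0,-0.11,0,0,0,-0.4],[0,0,-0.11,0,0,0,-0.4]]

```text
clock: 25.3
position: [0.5491, -0.2519, 0.2153]
ee_rot: [-1.786, -1.745, -0.735]
force: [-0.2, -0.9, 0.3]
width: 0.663
gripper_force: 0.0
```

jog_arm:
  motion:
    - [[0.163,0,0,0,-1.565,0,-0.4],[0.163,0,0,0,-1.565,0,-0.4],[0.163,0,0,0,-1.565,0,-0.4],[0.163,0,0,0,-1.565,0,-0.4],[0.163,0,0,0,-1.565,0,-0.4],[0.163,0,0.04,0,-1.565,0,-0.4],[0.163,0,0.08,0,-1.565,0,-0.4],[0.163,0,0.12,0,-1.565,0,-0.4],[0.163,0,0.154,0,-1.565,0,-0.4],[0.163,0,0.154,0,-1.565,0,-0.4]]

```text
clock: 26.13
position: [0.5522, -0.0157, 0.2154]
ee_rot: [2.033, 2.01, -0.396]
force: [-0.5, 0.8, -1.4]
width: 0.7
gripper_force: 0.0
```

Run:
```python
from m import *
s,ax,n,vy=vg()
to(s+.057*ax+.10*n,-n,vy);print(observe()["joints"].round(2))
```

```text
t26.13 pos [ 0.5522 -0.0157  0.2154] shift [-0.0337, -0.0001, 0.0556] turn [-0.0051, -0.4103, 0.0107] F [-0.5  0.8 -1.4] w 64.4
[-0.85  0.45  0.78  1.8   0.07  1.07 -0.16]
```

jog_arm:
  motion:
    - [[-0.034,0,0.056,-0.005,-0.41,0.01,-0.4],[-0.034,0,0.056,-0.005,-0.41,0.01,-0.4],[-0.034,0,0.056,-0.005,-0.41,0.01,-0.4],[-0.034,0,0.056,-0.005,-0.41,0.01,-0.4],[-0.034,0,0.056,-0.005,-0.41,0.01,-0.4],[-0.034,0,0.056,-0.005,-0.41,0.01,-0.4],[-0.034,0,0.056,-0.005,-0.41,0.01,-0.4]]

```text
clock: 26.72
position: [0.5524, -0.0757, 0.1805]
ee_rot: [1.794, 1.739, -0.733]
force: [-0.0, 0.7, 1.0]
width: 0.7
gripper_force: 0.0
```

Run:
```python
from m import *
s,ax,n,vy=vg()
to(s+.057*ax-.019*n,-n,vy)
for cn in("top","side"):
    H=hsv(get_image(cn));m=((H[...,0]>=20)&(H[...,0]<=32)&(H[...,1]>170)&(H[...,2]>110)).astype(np.uint8)
    k,l,st,c=cv2.connectedComponentsWithStats(m)
    print(cn,[(st[i,4],c[i].round(1).tolist()) for i in range(1,k) if st[i,4]>8],proj(cn,[s+.119*ax,s+.130*ax,s+.065*ax]).round(1).tolist())
```

```text
t26.72 pos [ 0.5524 -0.0757  0.1805] shift [0.0082, -0.0011, 0.1164] turn [-0.005, -0.0061, -0.0095] F [-0.   0.7  1. ] w 64.4
top [(np.int32(50), [368.6, 155.2]), (np.int32(33), [352.7, 158.5]), (np.int32(60), [238.8, 183.5])] [[368.0, 155.6], [370.6, 155.1], [355.7, 158.1]]
side [(np.int32(12), [355.8, 149.8]), (np.int32(63), [264.3, 181.5]), (np.int32(82), [392.6, 198.3]), (np.int32(42), [378.4, 206.6])] [[391.8, 198.4], [394.0, 197.1], [381.3, 204.6]]
```

jog_arm:
  motion:
    - [[0.008,-0.001,0.03,0,0,0,-0.4],[0.008,-0.001,0.06,0,0,0,-0.4],[0.008,-0.001,0.085,0,0,0,-0.4],[0.008,-0.001,0.105,0,0,0,-0.4],[0.008,-0.001,0.117,0,0,0,-0.4],[0.008,-0.001,0.117,0,0,0,-0.4],[0.008,-0.001,0.117,0,0,0,1],[0.008,-0.001,0.117,0,0,0,1],[0.008,-0.001,0.117,0,0,0,1],[0.008,-0.001,0.117,0,0,0,1]]

```text
clock: 27.65
position: [0.55, -0.1504, 0.0913]
ee_rot: [1.789, 1.741, -0.734]
force: [0.3, -0.5, -0.1]
width: 0.459
gripper_force: 0.0
```

jog_arm:
  motion:
    - [[0,0,0,0,0,0,1],[0,0,0,0,0,0,1],[0,0,0,0,0,0,1]]

```text
clock: 27.9
position: [0.5506, -0.1506, 0.0911]
ee_rot: [1.788, 1.741, -0.734]
force: [3.9, 2.0, 1.9]
width: 0.297
gripper_force: 20.0
```

jog_arm:
  motion:
    - [[0,0,-0.02,0,0,0,1],[0,0,-0.05,0,0,0,1],[0,0,-0.08,0,0,0,1],[0,0,-0.11,0,0,0,1],[0,0,-0.15,0,0,0,1],[0,0,-0.18,0,0,0,1],[0,0,-0.18,0,0,0,1]]

```text
clock: 28.48
position: [0.5553, -0.0191, 0.2209]
ee_rot: [1.786, 1.745, -0.727]
force: [0.5, 0.7, -1.6]
width: 0.298
gripper_force: 20.0
```

Run:
```python
from m import *
print(observe()["gripper_force"])
to(CY+.008*U+[.001,0,.23],[0,0,-1],W)
H=hsv(get_image("top"));m=((H[...,0]>=20)&(H[...,0]<=32)&(H[...,1]>170)&(H[...,2]>110)).astype(np.uint8)
k,l,st,c=cv2.connectedComponentsWithStats(m)
print([(st[i,4],c[i].round(1).tolist()) for i in range(1,k) if st[i,4]>8])
```

```text
19.966240525245667
t28.48 pos [ 0.5553 -0.0191  0.2209] shift [0.2508, -0.0692, -0.2607] turn [0.0531, 0.7774, 0.1141] F [ 0.5  0.7 -1.6] w 27.5
[(np.int32(71), [330.8, 145.1]), (np.int32(33), [314.1, 148.3]), (np.int32(149), [229.8, 182.2])]
```

jog_arm:
  motion:
    - [[0.251,-0.068,-0.261,0.053,0.777,0.114,1],[0.251,-0.068,-0.261,0.053,0.777,0.114,1],[0.251,-0.068,-0.261,0.053,0.777,0.114,1],[0.251,-0.068,-0.261,0.053,0.777,0.114,1],[0.251,-0.068,-0.261,0.053,0.777,0.114,1],[0.251,-0.068,-0.261,0.053,0.777,0.114,1],[0.251,-0.068,-0.261,0.053,0.777,0.114,1],[0.251,-0.068,-0.261,0.053,0.777,0.114,1],[0.251,-0.068,-0.261,0.053,0.777,0.114,1],[0.251,-0.068,-0.261,0.053,0.777,0.114,1]]

```text
clock: 29.37
position: [0.4911, 0.3469, 0.2246]
ee_rot: [-2.371, -2.057, 0.011]
force: [-0.6, 1.1, -0.4]
width: 0.296
gripper_force: 20.0
```

jog_arm:
  motion:
    - [[0,0,0,0,0,0,1],[0,0,0,0,0,0,1]]

```text
clock: 29.53
position: [0.4943, 0.3377, 0.2254]
ee_rot: [2.382, 2.046, -0.013]
force: [0.3, -0.7, -0.3]
width: 0.294
gripper_force: 20.0
```

Run:
```python
from m import *
to(CY+.008*U+[.002,0,.037],[0,0,-1],W);print(observe()["joints"].round(2))
```

```text
t29.53 pos [0.4943 0.3377 0.2254] shift [0.0076, 0.0002, 0.1883] turn [-0.0044, 0.0071, -0.0077] F [ 0.3 -0.7 -0.3] w 27.1
[-1.17  0.45  0.7   1.67 -0.31  1.14 -0.54]
```

jog_arm:
  motion:
    - [[0.005,0,0.035,0,0.003,0,1],[0.005,0,0.07,0,0.003,0,1],[0.005,0,0.105,0,0.003,0,1],[0.005,0,0.135,0,0.003,0,1],[0.005,0,0.16,0,0.003,0,1],[0.005,0,0.173,0,0.003,0,1],[0.005,0,0.18,0,0.003,0,1],[0.005,0,0.186,0,0.003,0,1],[0.005,0,0.188,0,0.003,0,1],[0.005,0,0.188,0,0.003,0,1]]

```text
clock: 30.37
position: [0.495, 0.3435, 0.0392]
ee_rot: [-2.381, -2.047, 0.004]
force: [0.0, -0.0, 0.2]
width: 0.297
gripper_force: 20.0
```

Run:
```python
from m import *
to(CY+.008*U+[.002,0,.027],[0,0,-1],W)
```

```text
t30.37 pos [0.495  0.3435 0.0392] shift [0.0004, -0.0004, 0.0122] turn [-0.0028, 0.0008, -0.0068] F [ 0.  -0.   0.2] w 27.3
```

jog_arm:
  motion:
    - [[0,0,0.003,0,0,0,1],[0,0,0.006,0,0,0,1],[0,0,0.008,0,0,0,1],[0,0,0.01,0,0,0,1],[0,0,0.011,0,0,0,1],[0,0,0.011,0,0,0,1],[0,0,0.011,0,0,0,1]]

```text
clock: 30.95
position: [0.4953, 0.3437, 0.0281]
ee_rot: [-2.381, -2.048, 0.003]
force: [0.9, -1.0, 4.5]
width: 0.298
gripper_force: 20.0
```

Run:
```python
from m import *
to(CY+.008*U+[.002,0,.027],[0,0,-1],W)
```

```text
t30.95 pos [0.4953 0.3437 0.0281] shift [0.0001, -0.0006, 0.0011] turn [-0.0022, 0.0005, -0.0068] F [ 0.9 -1.   4.5] w 27.4
```

jog_arm:
  motion:
    - [[0,0,0,0,0,0,0.15],[0,0,0,0,0,0,0.15],[0,0,0,0,0,0,0.15],[0,0,-0.01,0,0,0,0.15],[0,0,-0.04,0,0,0,0.15],[0,0,-0.08,0,0,0,0.15],[0,0,-0.12,0,0,0,0.15],[0,0,-0.16,0,0,0,0.15],[0,0,-0.2,0,0,0,0.15],[0,0,-0.2,0,0,0,0.15]]

```text
clock: 31.78
position: [0.4987, 0.3447, 0.236]
ee_rot: [-2.381, -2.047, -0.012]
force: [2.3, -0.2, 0.4]
width: 0.429
gripper_force: 0.0
```

Run:
```python
from m import *
u=U;bar=np.array([.4365,.005,.091])
for cn in("side","top"):
    H=hsv(get_image(cn))
    for nm,C,lo,hi in(("blue",np.array([.4365,.344,0]),100,130),("yellow",np.array([.493,.336,0]),18,34)):
        m=((H[...,0]>=lo)&(H[...,0]<=hi)&(H[...,1]>100)&(H[...,2]>60)).astype(np.uint8)
        k,l,st,c=cv2.connectedComponentsWithStats(m)
        print(cn,nm,[(st[i,4],st[i,:4].tolist(),c[i].round(1).tolist()) for i in range(1,k) if st[i,4]>12 and c[i][0]<330 and c[i][0]>180],"cap",proj(cn,[C-.054*U+[0,0,.046]]).round(1).tolist(),"band",proj(cn,[C+[0,0,.046]]).round(1).tolist())
# bar in top image
H=hsv(get_image("top"));print("bar pred",proj("top",[bar,bar+.06*W,bar-.06*W]).round(1).tolist())
m=(H[...,2]<130)&(H[...,1]<90)
for y in range(150,212,4): print(y,[x for x in range(295,332) if m[y,x]])
to([.45,.0,.27],[0,0,-1],U)
print(observe()["joints"].round(2))
```

```text
side blue [(np.int32(85), [243, 180, 14, 12], [250.2, 185.8])] cap [[263.3, 189.6]] band [[255.4, 183.9]]
side yellow [(np.int32(46), [254, 105, 21, 8], [263.6, 108.6]), (np.int32(86), [258, 175, 13, 12], [264.4, 180.4]), (np.int32(15), [273, 181, 6, 4], [275.8, 182.7])] cap [[276.5, 184.9]] band [[268.5, 179.4]]
top blue [(np.int32(857), [248, 86, 37, 24], [266.1, 97.9]), (np.int32(54), [216, 193, 8, 8], [219.5, 196.3]), (np.int32(66), [233, 193, 11, 10], [237.8, 198.3])] cap [[236.4, 197.4]] band [[222.0, 195.7]]
top yellow [(np.int32(181), [208, 176, 38, 13], [230.7, 182.4])] cap [[238.6, 182.1]] band [[224.2, 180.4]]
bar pred [[314.0, 191.9], [316.1, 175.2], [311.9, 208.8]]
150 []
154 []
158 []
162 []
166 []
170 []
174 [314, 315, 316, 317]
178 [315, 316]
182 [314, 315, 316]
186 [314, 315]
190 [313, 314, 315]
194 [313, 314]
198 [312, 313, 314]
202 [312, 313]
206 [299, 300, 301, 302, 303, 304, 305, 306, 307, 308, 309, 310, 311, 312, 313]
210 []
t31.93 pos [0.4949 0.3438 0.2281] shift [-0.3467, 0.0067, -0.0417] turn [-0.0022, 0.0034, 1.5647] F [-0.3 -0.1 -0.3] w 39.0
[-1.17  0.45  0.7   1.67 -0.32  1.14 -0.54]
```

jog_arm:
  motion:
    - [[-0.1,0.007,-0.04,0,0,-0.12,0.15],[-0.347,0.007,-0.04,0,0,-1.577,0.15],[-0.347,0.007,-0.04,0,0,-1.577,0.15],[-0.347,0.007,-0.04,0,0,-1.577,0.15],[-0.347,0.007,-0.04,0,0,-1.577,0.15],[-0.347,0.007,-0.04,0,0,-1.577,0.15],[-0.347,0.007,-0.04,0,0,-1.577,0.15],[-0.347,0.007,-0.04,0,0,-1.577,0.15],[-0.347,0.007,-0.04,0,0,-1.577,0.15],[-0.347,0.007,-0.04,0,0,-1.577,0.15]]

```text
clock: 32.77
position: [0.4485, -0.0058, 0.2675]
ee_rot: [-0.757, -3.044, 0.005]
force: [0.4, -0.7, -0.3]
width: 0.427
gripper_force: 0.0
```

Run:
```python
from m import *
to([.4375,.004,.15],[0,0,-1],U)
print(observe()["joints"].round(2))
```

```text
t32.77 pos [ 0.4485 -0.0058  0.2675] shift [0.0138, 0.004, 0.1175] turn [-0.0038, -0.0049, -0.3443] F [ 0.4 -0.7 -0.3] w 39.3
[-0.7   0.1   0.66  1.95 -0.07  1.12  1.07]
```

jog_arm:
  motion:
    - [[0.014,0.004,0.04,0,0,-0.12,0.15],[0.014,0.004,0.08,0,0,-0.24,0.15],[0.014,0.004,0.1,0,0,-0.344,0.15],[0.014,0.004,0.117,0,0,-0.344,0.15],[0.014,0.004,0.117,0,0,-0.344,0.15],[0.014,0.004,0.117,0,0,-0.344,0.15]]

```text
clock: 33.27
position: [0.4381, 0.0092, 0.15]
ee_rot: [-0.226, -3.126, 0.005]
force: [0.8, -0.2, 1.2]
width: 0.428
gripper_force: 0.0
```

Run:
```python
from m import *
to([.4375,.004,.072],[0,0,-1],U)
print(observe()["joints"].round(2))
```

```text
t33.27 pos [0.4381 0.0092 0.15  ] shift [-0.0007, -0.0049, 0.0781] turn [-0.0036, -0.0072, -0.0006] F [ 0.8 -0.2  1.2] w 39.4
[-0.62  0.24  0.58  2.13 -0.18  0.82  1.5 ]
```

jog_arm:
  motion:
    - [[0,-0.004,0.03,0,0,0,0.15],[0,-0.004,0.055,0,0,0,0.15],[0,-0.004,0.07,0,0,0,0.15],[0,-0.004,0.078,0,0,0,0.15],[0,-0.004,0.078,0,0,0,0.15],[0,-0.004,0.078,0,0,0,1],[0,-0.004,0.078,0,0,0,1],[0,-0.004,0.078,0,0,0,1],[0,-0.004,0.078,0,0,0,1],[0,-0.004,0.078,0,0,0,1]]

```text
clock: 34.1
position: [0.439, 0.0051, 0.0736]
ee_rot: [-0.224, -3.131, 0.003]
force: [-3.0, -19.1, 5.0]
width: 0.115
gripper_force: 10.2
```

Run:
```python
from m import *
to([.4375,.004,.072],[0,0,-1],U)
print(observe()["gripper_force"])
```

```text
t34.10 pos [0.439  0.0051 0.0736] shift [0.0013, -0.0013, 0.0016] turn [-0.0018, -0.0025, 0.0007] F [ -3.  -19.1   5. ] w 10.6
10.160120129585266
```

jog_arm:
  motion:
    - [[0,0.004,-0.03,0,0,0,1],[0,0.012,-0.06,0,0,0,1],[0,0.024,-0.088,0,0,0,1],[0,0.039,-0.114,0,0,0,1],[0,0.057,-0.139,0,0,0,1],[0,0.078,-0.161,0,0,0,1],[0,0.102,-0.181,0,0,0,1],[0,0.127,-0.197,0,0,0,1],[0,0.155,-0.21,0,0,0,1],[0,0.184,-0.22,0,0,0,1]]

```text
clock: 34.93
position: [0.4659, 0.1866, 0.2953]
ee_rot: [-0.228, -3.131, 0.003]
force: [3.2, -4.7, 2.2]
width: 0.101
gripper_force: 20.0
```

jog_arm:
  motion:
    - [[0,0.03,-0.006,0,0,0,1],[0,0.06,-0.008,0,0,0,1],[0,0.091,-0.007,0,0,0,1],[0,0.121,-0.002,0,0,0,1],[0,0.15,0.006,0,0,0,1],[0,0.178,0.018,0,0,0,1],[0,0.205,0.034,0,0,0,1],[0,0.229,0.052,0,0,0,1],[0,0.251,0.074,0,0,0,1],[0,0.269,0.097,0,0,0,1]]

```text
clock: 35.77
position: [0.5056, 0.4545, 0.1953]
ee_rot: [0.225, 3.133, -0.003]
force: [-9.0, -44.1, 40.2]
width: 0.117
gripper_force: 21.1
```

Run:
```python
from m import *
to([.507,.4533,.194],[0,0,-1],U)
print(observe()["gripper_force"])
```

```text
t35.77 pos [0.5056 0.4545 0.1953] shift [-0.0015, -0.001, 0.0013] turn [-0.0017, 0.0003, 0.0001] F [ -9.  -44.1  40.2] w 10.8
21.070885062217712
```

jog_arm:
  motion:
    - [[0,0,0,0,0,0,0.2],[0,-0.003,-0.003,0,0,0,0.2],[0,-0.003,-0.003,0,0,0,0.2],[0,-0.003,-0.003,0,0,0,0.2],[0,-0.003,-0.02,0,0,0,0.2],[0,-0.003,-0.05,0,0,0,0.2],[0,-0.003,-0.09,0,0,0,0.2],[0,-0.003,-0.13,0,0,0,0.2],[0,-0.003,-0.15,0,0,0,0.2],[0,-0.003,-0.15,0,0,0,0.2]]

```text
clock: 36.6
position: [0.5056, 0.4517, 0.3531]
ee_rot: [0.225, 3.13, 0.012]
force: [0.2, -0.5, 0.5]
width: 0.397
gripper_force: 0.0
```

Run:
```python
from m import *
to([.30,.55,.33],[0,0,-1],U)
H=hsv(get_image("side"));a=cv2.cvtColor(cv2.imread("pics/side0.png"),cv2.COLOR_BGR2GRAY).astype(int)
g=cv2.cvtColor(get_image("side"),cv2.COLOR_RGB2GRAY).astype(int)
D=np.abs(g-a)>25
for y in range(122,206,3): print(y,"".join("#" if D[y,x] else "." for x in range(212,326,2)))
```

```text
t36.60 pos [0.5056 0.4517 0.3531] shift [0.2176, 0.0678, 0.023] turn [0.0076, 0.0028, 0.0002] F [ 0.2 -0.5  0.5] w 36.5
122 #........................................................
125 ..###....................................................
128 .####............###.....................................
131 ..###.......##...........................................
134 ..###....................................................
137 ..###........#.....######................................
140 .####.........############...............................
143 ..###...#############....................................
146 ..##############.........................................
149 ..#########..............................................
152 ..####...................................................
155 ...###...................................................
158 ...####..................................................
161 ...#####.................................................
164 ...#.####................................................
167 ...#..####...............................................
170 ...#...####..............................................
173 ...#....###..............................................
176 #........###.............................................
179 ...#.....####...............###..........................
182 ...#......####..............#............................
185 ...#.......##........###.................................
188 ...#........#............................................
191 ....#....................................................
194 .#..#....................................................
197 ...#.#...................................................
200 ...#.#...................................................
203 ......#..................................................
```

jog_arm:
  motion:
    - [[0.218,0.068,0.023,0,0,0,0],[0.218,0.068,0.023,0,0,0,0],[0.218,0.068,0.023,0,0,0,0],[0.218,0.068,0.023,0,0,0,0],[0.218,0.068,0.023,0,0,0,0],[0.218,0.068,0.023,0,0,0,0],[0.218,0.068,0.023,0,0,0,0],[0.218,0.068,0.023,0,0,0,0]]

```text
clock: 37.37
position: [0.2953, 0.5497, 0.3218]
ee_rot: [-0.218, -3.129, 0.005]
force: [1.7, -0.2, -0.4]
width: 0.501
gripper_force: 0.0
```

Run:
```python
from m import *
for cn,(r,c) in dict(side=((122,206),(212,326)),top=((120,235),(165,265))).items():
    a=cv2.cvtColor(cv2.imread(f"pics/{cn}0.png"),cv2.COLOR_BGR2GRAY).astype(int);im=get_image(cn)
    D=np.abs(cv2.cvtColor(im,cv2.COLOR_RGB2GRAY).astype(int)-a)>25
    print(cn)
    for y in range(*r,4): print(y,"".join("#" if D[y,x] else "." for x in range(*c,2)))
H=hsv(im);hm=(H[...,2]<115)&(H[...,1]<110)
L=[[np.nonzero(hm[y,165:187])[0][:4].mean()+165,y] for y in range(152,187) if hm[y,165:187].any()]
P=plane("top",L,.213);print("bar",np.polyfit(P[:,0],P[:,1],1),len(L))
print(vfit()[2])
for q in("tube_black_a_center","cup"):
  for cn in("top","side"):print(q,cn,[(round(d["p"],2),d["pixel"]) for d in silhouettes(q,cn)])
```

```text
side
122 .........................................................
126 #........................................................
130 ##.......................................................
134 ##.......................................................
138 .#.......................................................
142 .#.......................................................
146 .#.......................................................
150 ..#......................................................
154 ..#......................................................
158 ..#......................................................
162 ..#......................................................
166 .........................................................
170 .........................................................
174 ...#.....................................................
178 .............................#...........................
182 ............................#............................
186 .....................##..................................
190 ....#................................
[... 1414 characters left out ...]
......
208 ..................................................
212 ..................................................
216 ..................................................
220 ..................................................
224 ###...............................................
228 ########..###.....................................
232 #############.....................................
bar [-0.14709808  0.52814665] 35
(array([ 0.54414484, -0.17292276]), (144.4247589111328, 84.34115600585938), np.float64(-91.35699462890625))
tube_black_a_center top [(0.58, [411.0, 152.8])]
tube_black_a_center side [(0.83, [433.7, 232.7])]
cup top []
cup side [(0.58, [374.5, 253.0]), (0.24, [267.5, 169.0])]
```

```bash
python3 -c "
from cell import *
print(sign_off())"
```

```text
the job is handed in; nothing more can be done
None
```

I handed the job in at about 37 s of robot time. The blue tube, then the yellow, went through the V-rest into their own cradles, and the door is shut; there was no red tube in the rack. The steel V-rest was knocked about 3 cm aside after I had finished with it.

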